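Clip the target plate into the inclined optics mount

ROBOT

A 6-joint arm with a two-finger parallel gripper is mounted at the origin on the work surface. World frame = base frame: x ahead of the robot, y to its left, z up, the work surface at z = 0. Lengths are in m, angles in degrees, forces in N, time in s.
With the tool pointing down it reaches from about 0.4 to 0.825 m from the base axis. Payload 7 kg.
Tool frame: the origin (TCP) lies midway between the tips of the shut fingers; the grasp point (between the pads) lies r.grasp_offset behind it (r.grasp_offset is the distance from the TCP to the grasp point, in m); x points along the fingers, z is the direction in which the jaws open and shut, and the axes are right-handed (so a half turn about x gives the same grasp; the last joint's range is limited). The gripper opens to 88 mm and grips with 3 to 60 N. Pads are 19 mm wide; open, the fingers measure 130 mm over their backs; the gripper's body (78 mm by 193 mm) begins 47 mm behind the grasp point.
Start: joints at [92.71, 20.546, 0.682, 0, -70.136, -16.507], TCP at [0.161, 0.655, 0.227] pointing down, gripper open.
Joint ranges: [-176.03, 176.03], [-82.01, 121.73], [-58.28, 71.71], [-173.87, 95.51], [-174.79, -0.11], [-173.66, 173.66]. Speed limits (degrees/s): [136.94, 136.94, 172.46, 180, 180, 180].

INTERFACE

Orientations are given as [roll, pitch, yaw] about the fixed x, y, z axes, in that order (R = Rz(yaw) Ry(pitch) Rx(roll)).
In Python, from plant import readout, vision, close_job, r gives the robot as it stands.
- The arm moves only by the shell command python3 -m handwheel 'ROWS' [OPENING] [FORCE]. ROWS is JSON, a list that holds one entry, the list of rows, each a list of 4 numbers: the shift along the world's x, y, z in units of 40 mm (1.0 is 40 mm), then the turn about the world's z in units of 5 degrees (1.0 is 5 degrees). In form: [[[tx, ty, tz, roll], ...]]. A call has 1 to 8 rows; each row shifts and turns the pose as measured when the row begins; what a row does not reach is not made up. A row lasts 1/10 s, in which the tool goes at most 50 mm and 8.59 degrees, less where a joint would pass 70% of its speed; a pose out of reach is approached as far as the arm can. A call is refused whole if a number of a shift passes 1 or a number of a turn 1, either way. A call with a gripper value outside its range is refused whole. OPENING is the finger opening in mm, from 0 to 87.6, set as the call begins (- or left out, the last holds). The fingers move at their own pace and stop on an object; FORCE is the grip in N (left out, the last holds). Time passes only in rows, so rows that do not move let the fingers close. It gives the time, the measured TCP pose, the force and the opening at its end, in the units of the state.
- readout.get_state(): the state, without advancing time (a new reading comes with each control period).
- vision.capture(name): name is "scene" or "top" or "wrist"; returns the picture (480x640x3 uint8, blue, green, red); there is no depth.
- vision.get_calibration(name): a dict with "intrinsics" (3x3 intrinsics, pixels), "pose" (4x4, takes a point from camera to world coordinates). Camera axes: x right, y up, looking along -z (the intrinsics and any distortion apply to the point x, -y, -z); pixel columns grow to the right and rows downward; lengths in m; the calibration is good to about 2 mm. A picture is of the moment at which its call begins: read the wrist's pose just before it. get_calibration takes no time and is no camera call; for the wrist camera it gives the pose at the moment of the call.
- close_job(): hands the job in, once; it reports no verdict.
The state is a dict: "time_s": time; "joints": joint angles; "qd": joint speeds; "joint_torque": joint torques, N m; "tcp_pos": TCP position; "eef_rot": TCP orientation; "contact_force": force on the tool from outside, world axes, zero at the start; "moment": the same for the moment, N m; "gripper_width": finger opening in m.
Only numpy, scipy, OpenCV 4.12 (cv2) and the standard library are available. Lean on these libraries where they do the work, as an engineer would, in place of code of your own. Each camera call takes 0.05 s, during which the arm holds its last target.

TASK

On the inclined mount, slide the loose black plate along its ledge until its edge is fully home against the black end stop. Then squeeze the sprung clamp off its parking bracket and clip it over the top edges of the plate and the backplate together, about mid-width of the plate and pushed fully home, so that it holds the plate against the stop, and let go. Leave the other things on the table where they are.

Things in the scene. Friction and masses are not known exactly. Their poses are not given: they have to be found in the camera images.
- mount: Fixed black base (120 x 150 x 12 mm) with short posts that carries the inclined backplate; place and yaw differ each time. Origin at table level under the middle of the backplate's lower edge; y along the backplate's width, z up; the backplate leans from here towards -x.
- backplate: Fixed aluminium plate, 200 mm wide, 6 mm thick, leaning 32 degrees from vertical, upper edge nearest the robot. Origin: mid-width, on the upper (far-side) face, at the ledge, 30 mm above the table. x = normal of that face (away from the robot and up), y = along the width, z = up the slope. Metal at x -6 to 0, top edge at z 110 mm. Ledge at z 0, its 6 mm high lip at x 10 to 14 mm.
- stop (a point): Middle of the stop's face: a black block, 10 mm thick and 45 mm high, at the +y end of the ledge; its face is at y = 92 mm of the backplate, so a plate that is home has its middle at y = 47 mm. Axes as the backplate's.
- top_edge (a point): Middle of the backplate's top edge (x -3, y 0, z 110 mm of the backplate), axes as the backplate's. The underside of the backplate is free of obstacles for the upper 50 mm.
- plate: Loose black aluminium plate with a small glass disc, 90 mm wide (y), 5 mm thick (x), 107 mm tall (z), 90 to 180 g, leaning on the backplate's upper face, foot on the ledge. Origin: mid-width and mid-thickness of its foot; axes parallel to the backplate's. Its top edge is 3 mm below the backplate's; together they are 11 mm thick. It slides along y with about 1 N of drag.
- stub (a point): On the plate's stub, 14 mm out from the plate's face (half the stub's length). The stub is a steel cylinder, 12 mm in diameter, 28 mm long, along the plate's x, 28 mm up from the foot at mid-width; it can be pinched from above by fingers that close along the plate's y. Axes as the plate's.
- bracket: Fixed parking bracket: black base 60 x 75 x 12 mm and an upright aluminium blade, 11 mm thick (x), 60 mm wide (y), its top 80 mm above the table. Place and yaw vary. Origin at table level under the blade's middle; x across the blade, z up.
- bracket_top (a point): Middle of the blade's top edge on the bracket, 80 mm above the table.
- clamp: Spring clamp of dark steel with black handle sleeves, 70 to 120 g, symmetric, 22 mm wide along y (pin 30 mm). At the start clipped upright over the bracket's blade near its middle, handles up. Origin on the pivot axis; z from the mouth to the handles, x the direction in which jaws open and handles are squeezed, y along the pivot.
- clamp_handles (a point): Between the handles, 30 mm above the pivot (clamp's z). The flared handles reach from z 4 to 45 mm; on an 11 mm grip their tops stand about 43 mm apart over the outside. Squeezing along x here with about 14 N brings them to a stop at 24 mm over the outside, then parallel to z, with the jaws fully open. Axes as the clamp's.
- clamp_pads (a point): Between the rubber pads of the jaws, 42 mm below the pivot (z -35 to -49 mm). Pads are 27 to 29 mm apart when the handles are fully squeezed, 2 mm when free; on 11 mm they lie flat and press with about 6 N. Axes as the clamp's.
- clamp_crotch (a point): Middle of the crotch between the jaws, 18 mm below the pivot towards the mouth; it rests on the edge when the clamp is fully home. Axes as the clamp's.
- iris: Bystander: small iris, a 42 mm black disc upright on a thin post with a 40 mm round foot, 81 mm tall, origin under the foot.
- post_holder: Bystander: black post holder, 25 mm in diameter and 60 mm tall with a 52 mm foot, origin under the foot.
- lens_case: Bystander: white plastic lens case 50 x 50 x 22 mm, origin under its middle.
- retaining_ring: Bystander: brass ring, 40 mm outside, 8 mm high, lying flat, origin under its middle.
- screwdriver: Bystander: black-handled screwdriver lying flat, about 200 mm long.
- lens_cleaner: Bystander: clear bottle 40 mm in diameter, 100 mm tall, origin under its middle.
- magnet_base: Bystander: steel magnetic base block 50 x 60 x 55 mm, origin under its middle.

How it is judged:
By the outcome, as a careful person would: the job done as asked, in the order asked, and still so for the second after the job is handed in, with the robot touching nothing.
It also fails if it takes over 58 s, if anything falls off the work surface, if the arm or the gripper's body presses on something with over 40 N, if the wrist force passes 120 N, or if a joint passes its speed limit or range.

## Working session

There is one attempt and no reset: what is moved stays moved. The work goes in short steps, Python scripts to look and compute and a shell command to move; the robot and the scene stay as the last step left them, time stands still between calls to the robot, and variables do not carry over. Pictures are saved under pics/ and viewed, and the job is handed in when it is done.

```bash
ls; mkdir -p pics
python3 - <<'E'
from plant import readout, vision, r
import cv2
print(readout.get_state(), r.grasp_offset)
for n in ["scene","top","wrist"]:
    im=vision.capture(n); cv2.imwrite(f"pics/{n}0.png",im)
    print(n,vision.get_calibration(n))
E
```

```text
pics
{'time_s': 0.0, 'joints': array([ 9.27087911e+01,  2.05905588e+01,  6.35450738e-01, -1.87559417e-02,
       -7.01363140e+01, -1.65061660e+01]), 'qd': array([ 0.0146841 , -0.02061555, -0.10052061, -0.02162147, -0.03272316,
       -0.01613548]), 'joint_torque': array([ 6.94095743e-04, -5.82722998e+01,  2.93055189e+01,  6.99753240e+00,
        7.03173835e-03, -1.36252502e-04]), 'tcp_pos': array([0.1609058 , 0.6550524 , 0.22564961]), 'eef_rot': array([  5.59133045,  89.90689265, -98.21243152]), 'contact_force': array([ 1.15244382,  1.0225505 , -0.23151602]), 'moment': array([ 0.01823594, -0.04310232,  0.02438979]), 'gripper_width': 0.08764821273770208} 0.0188
scene {'intrinsics': array([[442.07839131,   0.        , 316.82755175],
       [  0.        , 442.07839131, 234.92254282],
       [  0.        ,   0.        ,   1.        ]]), 'pose': array([[-0.5620593 , -0.51780886,  0.64495219,  1.05242317],
       [ 0.82677516, -0.32999431,  0.45557282,  0.39170937],
       [-0.02306909,  0.78928939,  0.61358787,  0.61341354],
       [ 0.        ,  0.        ,  0.        ,  1.        ]])}
t
[... 156 characters left out ...]
  1.        ]]), 'pose': array([[ 0.01016409,  0.99527908, -0.09652072,  0.44208106],
       [-0.999943  ,  0.00980104, -0.00423482,  0.01816816],
       [-0.00326882,  0.09655826,  0.99532197,  0.99385778],
       [ 0.        ,  0.        ,  0.        ,  1.        ]])}
wrist {'intrinsics': array([[351.11915459,   0.        , 318.89291394],
       [  0.        , 351.11915459, 237.67369965],
       [  0.        ,   0.        ,   1.        ]]), 'pose': array([[-0.23817624,  0.93266804,  0.27092878,  0.23489157],
       [-0.97122011, -0.2292638 , -0.06457245,  0.63738662],
       [ 0.0018895 , -0.2785111 ,  0.96043115,  0.38407975],
       [ 0.        ,  0.        ,  0.        ,  1.        ]])}
```

View pics/scene0.png

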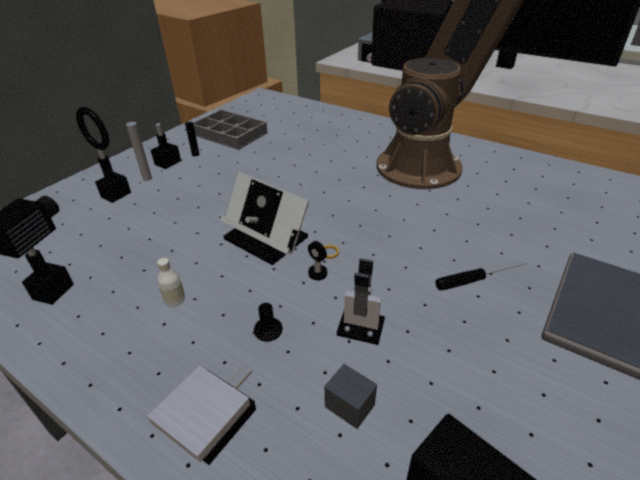

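View pics/top0.png

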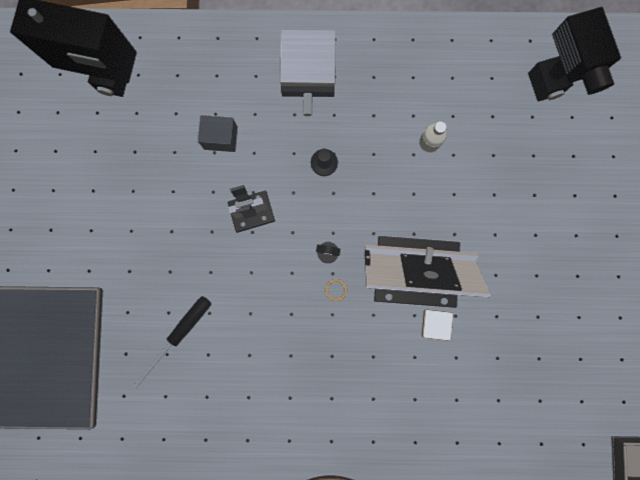

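View pics/wrist0.png

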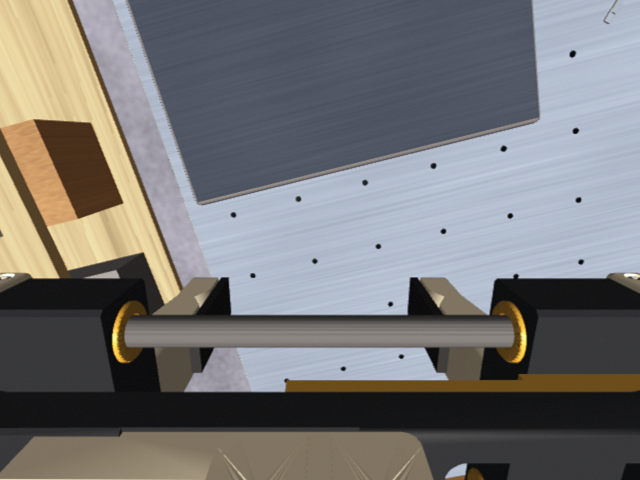

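Top and scene views show the mount near top px (430,270), with the stop on the image's left (368,257). The bracket with the clamp is near (250,208). I'll zoom in.

Run:
```python
import cv2
t=cv2.imread("pics/top0.png");s=cv2.imread("pics/scene0.png")
cv2.imwrite("pics/t1.png",cv2.resize(t[225:315,350:500],None,fx=5,fy=5,interpolation=cv2.INTER_CUBIC))
cv2.imwrite("pics/t2.png",cv2.resize(t[175:240,215:285],None,fx=8,fy=8,interpolation=cv2.INTER_CUBIC))
cv2.imwrite("pics/s1.png",cv2.resize(s[165:270,210:320],None,fx=5.5,fy=5.5,interpolation=cv2.INTER_CUBIC))
cv2.imwrite("pics/s2.png",cv2.resize(s[250:350,320:400],None,fx=6,fy=6,interpolation=cv2.INTER_CUBIC))
```

```text
(no output)
```

View pics/t1.png

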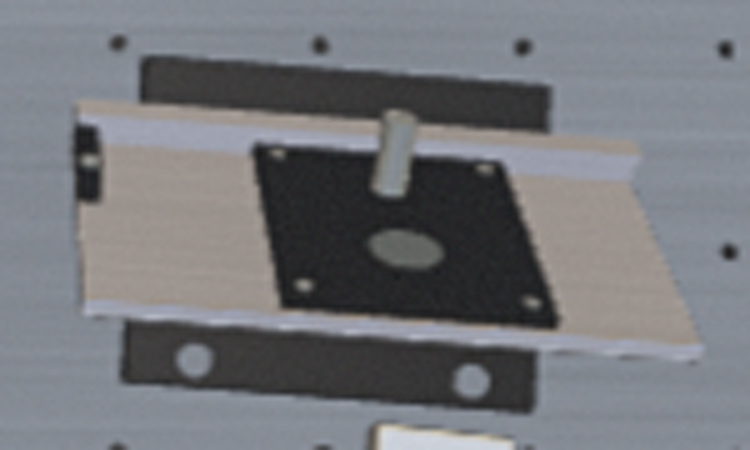

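View pics/t2.png

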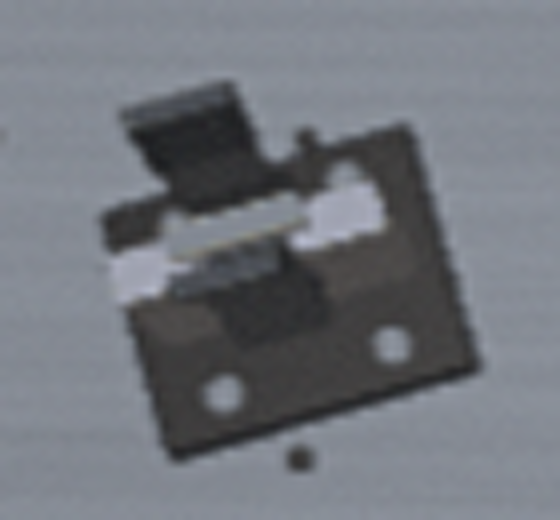

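View pics/s1.png

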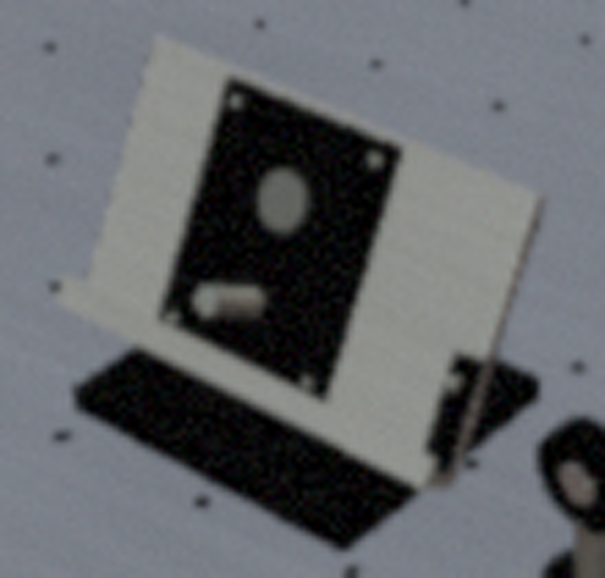

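View pics/s2.png

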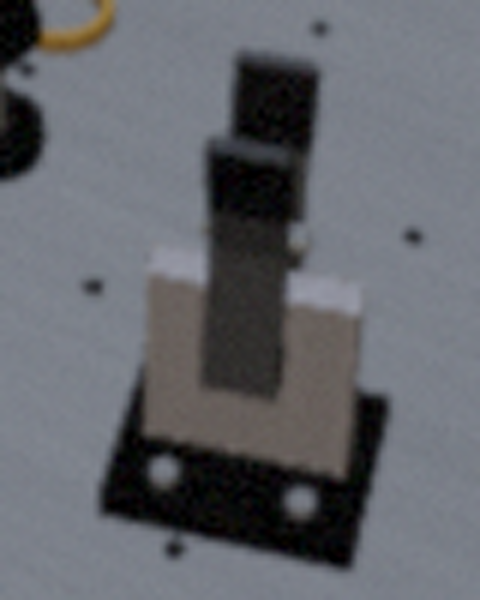

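```bash
cat > h.py <<'E'
import numpy as np
from plant import readout, vision, r
def ray(cal,px):
    K=cal["intrinsics"];T=cal["pose"]
    d=np.array([(px[0]-K[0,2])/K[0,0],-(px[1]-K[1,2])/K[1,1],-1.])
    return T[:3,3],T[:3,:3]@d
def onz(cal,px,z):
    o,d=ray(cal,px); return o+d*(z-o[2])/d[2]
def tri(rays):
    A=np.zeros((3,3));b=np.zeros(3)
    for o,d in rays:
        d=d/np.linalg.norm(d);P=np.eye(3)-np.outer(d,d);A+=P;b+=P@o
    p=np.linalg.solve(A,b)
    return p,[np.linalg.norm(np.cross(p-o,d/np.linalg.norm(d))) for o,d in rays]
def proj(cal,p):
    K=cal["intrinsics"];T=cal["pose"];c=T[:3,:3].T@(np.asarray(p)-T[:3,3])
    return np.array([K[0,2]+K[0,0]*c[0]/-c[2],K[1,2]+K[1,1]*-c[1]/-c[2]])
E
python3 - <<'E'
from h import *
np.set_printoptions(precision=4,suppress=True)
T=vision.get_calibration("top");S=vision.get_calibration("scene")
c1=lambda x,y:((x+.5)/5-.5+350,(y+.5)/5-.5+225)
c2=lambda x,y:((x+.5)/8-.5+215,(y+.5)/8-.5+175)
s1=lambda x,y:((x+.5)/5.5-.5+210,(y+.5)/5.5-.5+165)
s2=lambda x,y:((x+.5)/6-.5+320,(y+.5)/6-.5+250)
L=onz(T,c1(87,302),.1233);R=onz(T,c1(703,346),.1233)
L2=onz(T,c1(87,315),.1201);R2=onz(T,c1(698,360),.1201)
print(L,R,np.linalg.norm(L-R),L2,R2,np.linalg.norm(L2-R2))
print("tri L",tri([ray(T,c1(87,302)),ray(S,s1(541,195))]),"R",tri([ray(T,c1(703,346)),ray(S,s1(157,38))]))
P1=onz(T,c1(283,306),.1234);P2=onz(T,c1(557,326),.1234);print("plate",P1,P2,np.linalg.norm(P1-P2))
m=(L+R)/2; y=(L-R)/np.linalg.norm(L-R);print("yaw",np.degrees(np.arctan2(-y[0],y[1])),m,"plate y",(P1-m)@y,(P2-m)@y)
b=[onz(T,c2(*q),.08) for q in [(113,262),(120,303),(375,182),(383,225)]]
print("blade",np.array(b),np.mean(b,0)); e=(b[0]+b[1]-b[2]-b[3])/2
print(np.linalg.norm(e),"yaw",np.degrees(np.arctan2(-e[0],e[1])))
# scene blade
sb=[onz(S,s2(*q),.08) for q in [(152,250),(147,277),(360,287),(357,315)]];print("scene blade",np.array(sb),np.mean(sb,0))
# clamp handle tops far/near in both views
print("base corners", [onz(T,c2(*q),.012)[:2] for q in [(100,215),(408,125),(480,365),(175,458)]])
print(tri([ray(T,c2(180,95)),ray(S,s2(252,142))]),tri([ray(T,c2(222,275)),ray(S,s2(278,58))]))
E
```

```text
[ 0.4538 -0.0543  0.1233] [ 0.4417 -0.2523  0.1233] 0.1983109076657839 [ 0.4497 -0.0546  0.1201] [ 0.4372 -0.2516  0.1201] 0.19735418268993882
tri L (array([ 0.4529, -0.053 ,  0.1232]), [np.float64(0.0015782250386009817), np.float64(0.0015782250386009214)]) R (array([ 0.4411, -0.2515,  0.1232]), [np.float64(0.0009901237597619887), np.float64(0.000990123759761945)])
plate [ 0.4532 -0.1174  0.1234] [ 0.4476 -0.2055  0.1234] 0.0882209909290741
yaw -3.4950904127836346 [ 0.4478 -0.1533  0.1233] plate y 0.036151101282239036 -0.05206977784205678
blade [[0.5848 0.1796 0.08  ]
 [0.576  0.1778 0.08  ]
 [0.6028 0.1237 0.08  ]
 [0.5934 0.1218 0.08  ]] [0.5893 0.1507 0.08  ]
0.05867420867366716 yaw 17.53578282998721
scene blade [[0.5942 0.1226 0.08  ]
 [0.604  0.1269 0.08  ]
 [0.5753 0.1782 0.08  ]
 [0.5851 0.1825 0.08  ]] [0.5897 0.1526 0.08  ]
base corners [array([0.6064, 0.1949]), array([0.6281, 0.1242]), array([0.5724, 0.1065]), array([0.5502, 0.1761])]
(array([0.607 , 0.1568, 0.1483]), [np.float64(0.0019591573647516408), np.float64(0.0019591573647517583)]) (array([0.5719, 0.1465, 0.1462]), [np.float64(0.0004791579495614468), np.float64(0.00047915794956141097)])
```

```bash
python3 -m handwheel '[[[0.8,-0.8,0,0.25],[0.8,-0.8,0,0.25],[0.8,-0.8,0,0.25],[0.8,-0.8,0,0.25],[0.8,-0.9,0,0.25],[0.8,-0.9,0,0.25],[0.8,-0.9,0,0.25],[0.6,-1,0,0.25]]]' 40
python3 - <<'E'
from h import *
np.set_printoptions(precision=4,suppress=True)
from scipy.spatial.transform import Rotation as Ro
s=readout.get_state();print(s["time_s"],s["joints"],s["tcp_pos"]);M=Ro.from_euler("xyz",s["eef_rot"],degrees=True).as_matrix();print(M)
T=vision.get_calibration("top");S=vision.get_calibration("scene")
c1=lambda x,y:((x+.5)/5-.5+350,(y+.5)/5-.5+225)
s1=lambda x,y:((x+.5)/5.5-.5+210,(y+.5)/5.5-.5+165)
print(tri([ray(T,c1(399,118)),ray(S,s1(207,301))]))
E
```

```text
time_s: 0.95
tcp_pos: [0.4118, 0.3717, 0.2217]
eef_rot: [-0.7, 89.7, -93.7]
contact_force: [0.5, 0.1, -0.1]
gripper_width: 0.0405
0.95 [ 62.3916   9.6013 -14.956    0.1489 -65.7484  24.6275] [0.4118 0.3717 0.2217]
[[-0.0004  0.9987 -0.0509]
 [-0.0058 -0.0509 -0.9987]
 [-1.     -0.0001  0.0058]]
(array([ 0.518 , -0.1649,  0.0718]), [np.float64(0.0008353148132832321), np.float64(0.0008353148132831643)])
```

```bash
python3 -m handwheel '[[[0.3,-1,0,0],[0.3,-1,0,0],[0.3,-1,0,0],[0.3,-1,0,0],[0.3,-1,0,0],[0.3,-1,0,0],[0.3,-1,0,0],[0.3,-1,0,-0.1]]]' 40; python3 -m handwheel '[[[0.1,-1,0,0],[0,-1,0,0],[0,-1,0,0],[0,-1,-0.4,0],[0,-1,-0.6,0],[0,-0.5,-0.4,0],[0,0,0,0],[0,0,0,0]]]' 40;python3 - <<'E'
from h import *
import cv2
np.set_printoptions(precision=4,suppress=True)
s=readout.get_state();print(s["time_s"],s["joints"],s["tcp_pos"],s["eef_rot"])
cv2.imwrite("pics/w2.png",vision.capture("wrist"))
W=vision.get_calibration("wrist"); print(proj(W,[.518,-.1649,.0718]))
E
```

```text
time_s: 1.75
tcp_pos: [0.51, 0.0369, 0.2211]
eef_rot: [-2.1, 89.6, -95.5]
contact_force: [0.9, 0.3, 0.7]
gripper_width: 0.0398
time_s: 2.55
tcp_pos: [0.5126, -0.1971, 0.1627]
eef_rot: [-3.0, 89.6, -96.8]
contact_force: [-0.5, 0.7, 0.2]
gripper_width: 0.0403
2.55 [ -0.3288  11.6836 -20.7134   0.4168 -57.6434  86.3304] [ 0.5126 -0.1971  0.1627] [ -2.9909  89.6457 -96.7661]
[274.5971 238.3336]
```

View pics/w2.png

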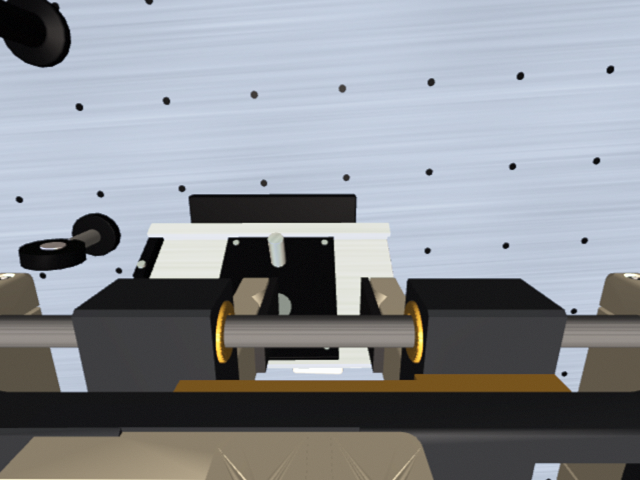

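The stub tip is at (277,237), within 3 px of my prediction. I'll centre over it, descend and pinch.

```bash
python3 -m handwheel '[[[0,0.8,0,0],[0.05,0,-0.3,0],[0,0,-0.8,0],[0,0,-0.8,0],[0,0,-0.5,0],[0,0,0,0]]]' 40;  python3 - <<'E'
from h import *
import cv2
np.set_printoptions(precision=4,suppress=True)
s=readout.get_state();print(s["time_s"],s["joints"],s["tcp_pos"],s["eef_rot"])
cv2.imwrite("pics/w3.png",vision.capture("wrist"))
E
```

```text
time_s: 3.2
tcp_pos: [0.5191, -0.1583, 0.0691]
eef_rot: [64.0, 89.3, -29.3]
contact_force: [-0.6, 0.0, 0.5]
gripper_width: 0.04
3.2 [  4.0165  16.8775 -28.2755   0.5487 -44.265   82.3476] [ 0.5191 -0.1583  0.0691] [ 63.9773  89.3021 -29.2676]
```

View pics/w3.png

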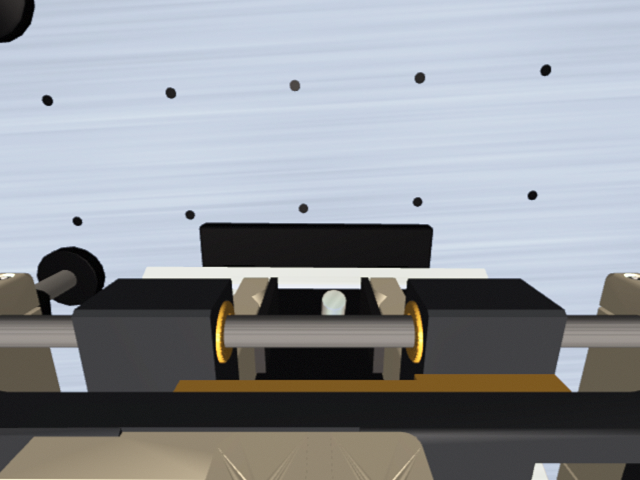

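Stub at (334,300), about 5 mm to the right of the finger centre (320). I'll correct that, lower and close.

```bash
python3 -m handwheel '[[[-0.12,-0.15,0,0],[0,0,-0.35,0],[0,0,0,0],[0,0,0,0]]]' 40;  python3 -m handwheel '[[[0,0,0,0],[0,0,0,0],[0,0,0,0],[0,0,0,0]]]' 5 12
python3 - <<'E'
from h import *
import cv2
np.set_printoptions(precision=4,suppress=True)
s=readout.get_state();print(s["time_s"],s["joints"],s["tcp_pos"],s["eef_rot"],s["contact_force"],s["moment"])
cv2.imwrite("pics/w4.png",vision.capture("wrist"))
E
```

```text
time_s: 3.65
tcp_pos: [0.5184, -0.1647, 0.0621]
eef_rot: [74.9, 88.8, -18.2]
contact_force: [1.5, -1.0, -0.3]
gripper_width: 0.0398
time_s: 4.05
tcp_pos: [0.5199, -0.165, 0.0652]
eef_rot: [77.8, 88.5, -15.2]
contact_force: [0.1, -0.3, -0.1]
gripper_width: 0.0135
4.05 [  3.3338  16.9653 -28.904    0.7024 -42.7143  83.1123] [ 0.5199 -0.165   0.0652] [ 77.8088  88.5036 -15.2349] [ 0.0834 -0.2783 -0.0998] [-0.0258  0.0612  0.0003]
```

View pics/w4.png

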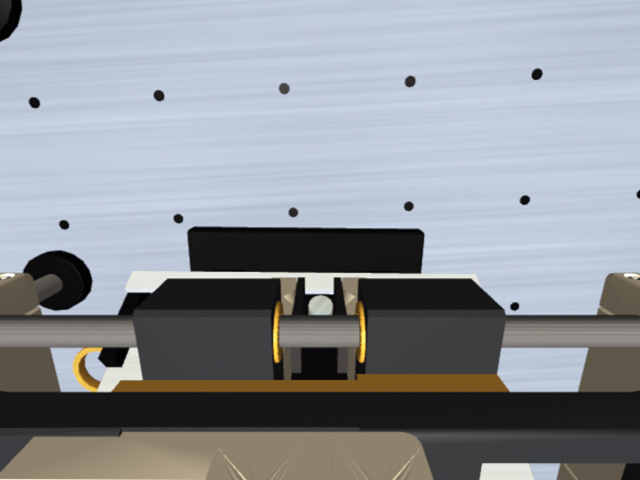

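```bash
python3 -m handwheel '[[[-0.1,0,-0.2,0],[-0.05,0,-0.25,0],[0,0,-0.04,0]]]' 22;  python3 -m handwheel '[[[-0.02,0,-0.03,0],[-0.01,0,-0.02,0],[-0.01,0,-0.02,0]]]' 5 15
python3 - <<'E'
from h import *
np.set_printoptions(precision=4,suppress=True)
s=readout.get_state();print(s["time_s"],s["joints"],s["tcp_pos"],s["eef_rot"],s["contact_force"],s["moment"])
E
```

```text
time_s: 4.4
tcp_pos: [0.5138, -0.1649, 0.0447]
eef_rot: [78.4, 88.5, -14.6]
contact_force: [-0.8, 0.8, -0.2]
gripper_width: 0.0218
time_s: 4.7
tcp_pos: [0.5127, -0.1649, 0.0421]
eef_rot: [77.3, 88.4, -15.7]
contact_force: [-3.8, 3.5, 13.9]
gripper_width: 0.0115
4.7 [  3.4124  18.2539 -31.1314   0.8063 -39.149   82.9815] [ 0.5127 -0.1649  0.0421] [ 77.2798  88.4458 -15.7075] [-3.8017  3.4755 13.8954] [ 0.9349  1.3809 -0.009 ]
```

```bash
python3 -m handwheel '[[[0,0,0,0],[0.03,0,0.2,0],[0,0,-0.01,0]]]' 22;  python3 -m handwheel '[[[0,0,-0.01,0],[0,0,-0.01,0],[0,0,-0.01,0]]]' 5 15
python3 - <<'E'
from h import *
np.set_printoptions(precision=4,suppress=True)
s=readout.get_state();print(s["time_s"],s["joints"],s["tcp_pos"],s["eef_rot"],s["contact_force"],s["moment"])
E
```

```text
time_s: 5.0
tcp_pos: [0.5145, -0.165, 0.051]
eef_rot: [77.0, 88.4, -16.0]
contact_force: [0.6, -0.6, -0.1]
gripper_width: 0.0212
time_s: 5.3
tcp_pos: [0.515, -0.165, 0.0503]
eef_rot: [77.7, 88.3, -15.3]
contact_force: [-0.8, 0.9, 7.3]
gripper_width: 0.0111
5.3 [  3.4068  17.6928 -30.5085   0.8293 -40.2202  83.0109] [ 0.515  -0.165   0.0503] [ 77.6552  88.3303 -15.3014] [-0.7908  0.9288  7.2893] [ 0.3777  0.4775 -0.041 ]
```

```bash
python3 -m handwheel '[[[0.01,0.2,0.02,0],[0.01,0.25,0,0],[0.02,0.25,0,0],[0.01,0.2,0,0],[0,0.1,0,0],[0,0,0,0]]]' 5 15;python3 - <<'E'
from h import *
np.set_printoptions(precision=4,suppress=True)
s=readout.get_state();print(s["time_s"],s["joints"],s["tcp_pos"],s["eef_rot"],s["contact_force"],s["moment"])
E
```

```text
time_s: 5.9
tcp_pos: [0.5174, -0.1215, 0.0506]
eef_rot: [77.3, 88.3, -15.6]
contact_force: [0.5, -0.9, -0.2]
gripper_width: 0.0112
5.9 [  8.4533  16.9263 -31.7706   1.0699 -39.7749  77.8134] [ 0.5174 -0.1215  0.0506] [ 77.3109  88.321  -15.6091] [ 0.505  -0.9218 -0.1951] [-0.384  -0.2088 -0.0113]
```

```bash
python3 -m handwheel '[[[0,0.15,0,0],[0,0.08,0,0],[0,0.03,0,0]]]' 5 15; python3 -m handwheel '[[[0,0.04,0,0],[0,0.04,0,0]]]'
python3 - <<'E'
from h import *
import cv2
np.set_printoptions(precision=4,suppress=True)
s=readout.get_state();print(s["time_s"],s["joints"],s["tcp_pos"],s["eef_rot"],s["contact_force"],s["moment"])
t=vision.capture("top");sc=vision.capture("scene")
cv2.imwrite("pics/t5.png",cv2.resize(t[225:315,350:500],None,fx=5,fy=5,interpolation=cv2.INTER_CUBIC))
cv2.imwrite("pics/s5.png",cv2.resize(sc[165:270,210:320],None,fx=5.5,fy=5.5,interpolation=cv2.INTER_CUBIC))
E
```

```text
time_s: 6.2
tcp_pos: [0.518, -0.1104, 0.0508]
eef_rot: [77.7, 88.3, -15.2]
contact_force: [1.1, -1.6, -0.2]
gripper_width: 0.0114
time_s: 6.4
tcp_pos: [0.5189, -0.1089, 0.0517]
eef_rot: [73.4, 88.2, -19.5]
contact_force: [4.5, -15.2, 1.4]
gripper_width: 0.011
6.4 [ 10.0471  16.6498 -32.1391   1.4183 -39.6209  76.0546] [ 0.5189 -0.1089  0.0517] [ 73.3647  88.1632 -19.4537] [  4.5157 -15.2147   1.4434] [-5.5294 -1.3421 -0.0523]
```

View pics/s5.png

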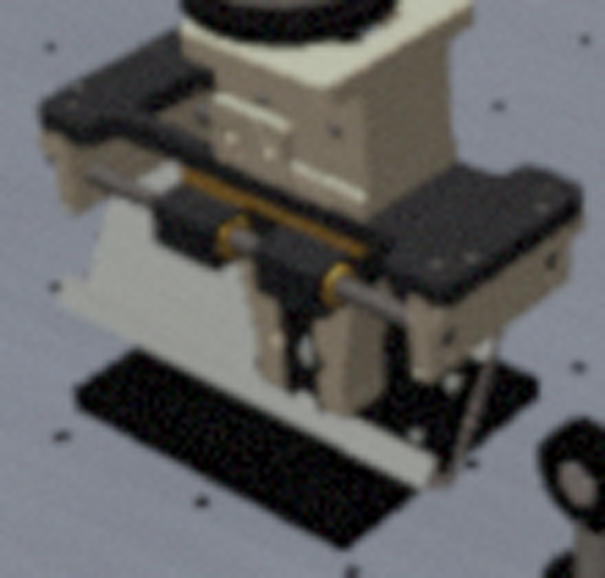

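View pics/t5.png

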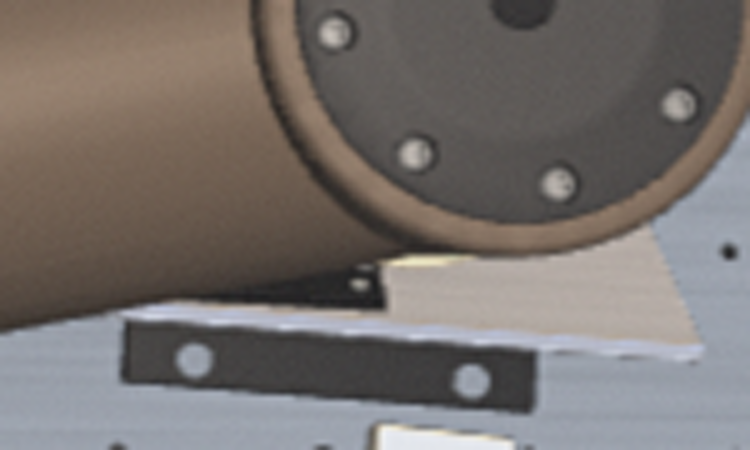

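Contact force is −15 N along y after 56 mm of travel, so the plate is against the stop. Releasing, lifting and checking.

```bash
python3 -m handwheel '[[[0,0,0,0],[0,0,0,0]]]' 26; python3 -m handwheel '[[[0,0,0.5,0],[0,0,1,0],[0,0,1,0],[0.2,0.3,1,-0.5],[0.3,1,0.5,-1],[0.3,1,0,-1],[0.3,1,0,-1],[0.2,1,0,-1]]]' 70; python3 -m handwheel '[[[0.1,1,0,-1],[0,1,0,-1],[0,0.5,0,-1],[0,0,0,-1],[0,0,0,-1],[0,0,0,0]]]' 70;python3 - <<'E'
from h import *
import cv2
np.set_printoptions(precision=4,suppress=True)
s=readout.get_state();print(s["time_s"],s["joints"],s["tcp_pos"],s["eef_rot"],s["contact_force"])
t=vision.capture("top");sc=vision.capture("scene")
cv2.imwrite("pics/t6.png",cv2.resize(t[225:315,350:500],None,fx=5,fy=5,interpolation=cv2.INTER_CUBIC))
cv2.imwrite("pics/s6.png",cv2.resize(sc[165:270,210:320],None,fx=5.5,fy=5.5,interpolation=cv2.INTER_CUBIC))
cv2.imwrite("pics/w6.png",vision.capture("wrist"))
E
```

```text
time_s: 6.7
tcp_pos: [0.5179, -0.1097, 0.0515]
eef_rot: [72.0, 88.2, -20.9]
contact_force: [-0.3, -0.3, 0.4]
gripper_width: 0.0221
time_s: 7.5
tcp_pos: [0.5644, 0.0652, 0.2175]
eef_rot: [79.8, 88.8, -36.9]
contact_force: [1.5, 0.2, 1.1]
gripper_width: 0.0699
time_s: 8.1
tcp_pos: [0.5656, 0.1765, 0.215]
eef_rot: [66.5, 88.9, -76.0]
contact_force: [-0.0, -0.1, -0.7]
gripper_width: 0.0701
8.1 [ 36.8909  13.3379 -11.4777   1.0985 -65.611    0.1887] [0.5656 0.1765 0.215 ] [ 66.458  88.914 -76.005] [-0.019  -0.0827 -0.7447]
```

View pics/s6.png

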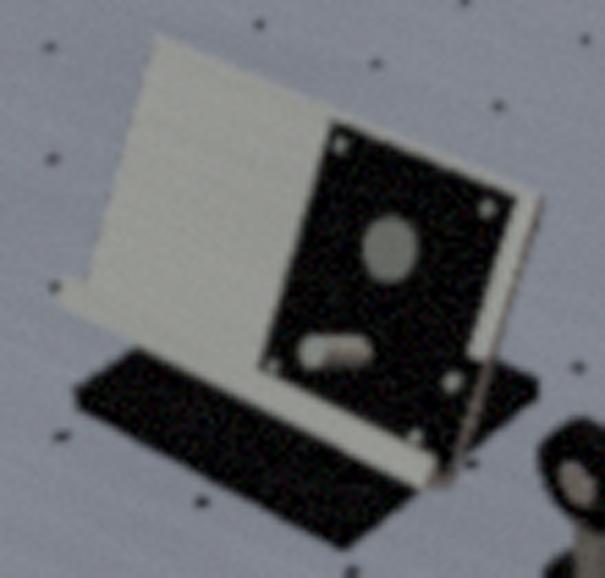

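View pics/t6.png

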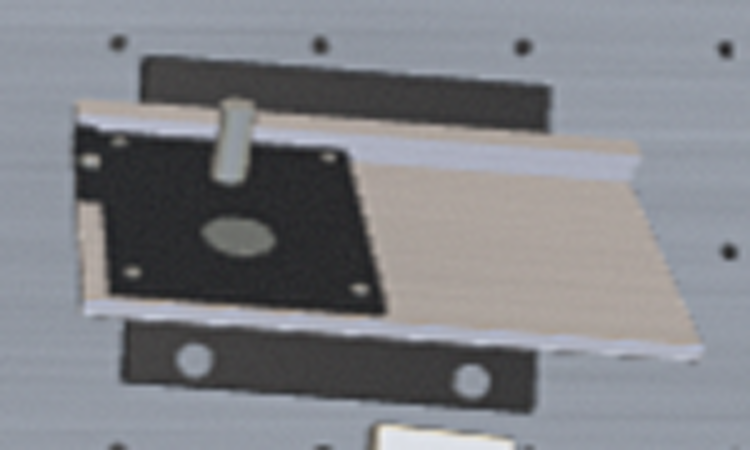

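View pics/w6.png

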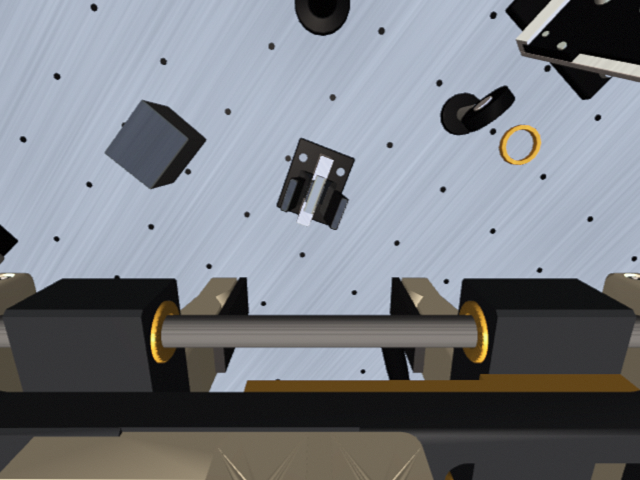

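The plate's edge now meets the stop block, at scene crop (470,360) and top crop (100,165). Next I'll align over the clamp, which is at (318,195) in the wrist view.

```bash
python3 -m handwheel '[[[0.2,-0.2,0,-1],[0.2,-0.2,0,-1],[0.2,-0.2,0,-1],[0,0,0,-0.9],[0,0,0,0],[0,0,0,0]]]' 75
cat > st.py <<'E'
from h import *
from scipy.spatial.transform import Rotation as Ro
np.set_printoptions(precision=4,suppress=True)
s=readout.get_state();M=Ro.from_euler("xyz",s["eef_rot"],degrees=True).as_matrix()
a=np.degrees(np.arctan2(M[1,2],M[0,2]))
print(s["time_s"],"q",s["joints"],"p",s["tcp_pos"],"jaw",a,(a+180)%360,"toolx",M[:,0],"tilt",np.degrees(np.arccos(-M[2,0])),"F",s["contact_force"],"Mo",s["moment"],"w",s["gripper_width"])
E
python3 st.py;  python3 -m handwheel '[[[0,0,0,0],[0,0,0,0],[0,0,0,0],[0,0,0,0],[0,0,0,0]]]' ; python3 st.py
```

```text
time_s: 8.85
tcp_pos: [0.5902, 0.1488, 0.2157]
eef_rot: [67.8, 88.9, -94.1]
contact_force: [0.4, 0.6, 0.1]
gripper_width: 0.075
8.85 q [ 33.0667  14.9822  -9.0914   0.914  -66.5641 -15.3438] p [0.5902 0.1488 0.2157] jaw -161.9122321093886 18.08776789061139 toolx [-0.0013 -0.0183 -0.9998] tilt 1.051873506055786 F [0.4472 0.5833 0.1357] Mo [ 0.1353 -0.0534  0.0127] w 0.07504074339363877
time_s: 9.35
tcp_pos: [0.5898, 0.1491, 0.216]
eef_rot: [68.8, 89.0, -92.8]
contact_force: [-0.7, 0.4, -1.1]
gripper_width: 0.0747
9.35 q [ 33.1081  14.9202  -9.1316   0.9111 -66.5553 -14.9997] p [0.5898 0.1491 0.216 ] jaw -161.52773995285003 18.472260047149973 toolx [-0.0009 -0.018  -0.9998] tilt 1.0315065796904692 F [-0.6627  0.4484 -1.1221] Mo [0.1292 0.0255 0.0479] w 0.07466968318937431
```

```bash
python3 -m handwheel '[[[0,0.07,-0.3,-0.2],[0,0,-0.7,0],[0,0,-0.7,0],[0,0,-0.4,0],[0,0,-0.1,0],[0,0,0,0]]]' 75;python3 st.py
python3 - <<'E'
from h import *
import cv2
W=vision.get_calibration("wrist");cv2.imwrite("pics/w7.png",vision.capture("wrist"))
for p in [[.607,.1568,.1433],[.5719,.1465,.1433],[.5895,.1517,.1433]]: print(proj(W,p))
E
```

```text
time_s: 9.95
tcp_pos: [0.5889, 0.1527, 0.1223]
eef_rot: [69.2, 89.0, -93.6]
contact_force: [-0.4, 0.2, -0.3]
gripper_width: 0.0752
9.95 q [ 33.4345  19.4021 -16.0045   0.9746 -55.2009 -16.7605] p [0.5889 0.1527 0.1223] jaw -162.76844979503673 17.23155020496327 toolx [-0.0011 -0.0175 -0.9998] tilt 1.0024223431884802 F [-0.4221  0.1815 -0.2575] Mo [ 0.2198 -0.0459 -0.0779] w 0.07524351250183862
[278.44109669 313.01351382]
[362.70214036 313.94235453]
[320.48147417 313.54788962]
```

View pics/w7.png

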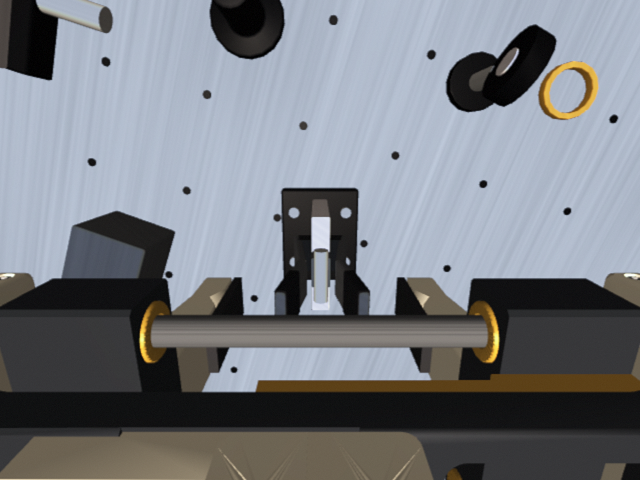

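Clamp centred at column 321 between the fingers, with its pivot along the view. Lowering and squeezing.

```bash
python3 -m handwheel '[[[0,0,-0.25,0],[0,0,-0.06,0],[0,0,0,0]]]' 75;python3 -m handwheel '[[[0,0,0,0],[0,0,0,0],[0,0,0,0],[0,0,0,0],[0,0,0,0],[0,0,0,0]]]' 15 30; python3 st.py
python3 - <<'E'
from h import *
import cv2
W=vision.get_calibration("wrist");cv2.imwrite("pics/w8.png",vision.capture("wrist"))
sc=vision.capture("scene")
cv2.imwrite("pics/s8.png",cv2.resize(sc[230:350,310:410],None,fx=5,fy=5,interpolation=cv2.INTER_CUBIC))
E
```

```text
time_s: 10.3
tcp_pos: [0.5903, 0.1535, 0.1113]
eef_rot: [81.6, 89.1, -81.2]
contact_force: [0.1, -0.3, 0.2]
gripper_width: 0.0751
time_s: 10.9
tcp_pos: [0.5915, 0.1539, 0.1139]
eef_rot: [94.5, 89.1, -68.2]
contact_force: [-0.8, 1.1, 10.4]
gripper_width: 0.0323
10.9 q [ 33.4375  19.8785 -16.5856   1.0779 -53.7199 -16.8186] p [0.5915 0.1539 0.1139] jaw -162.74129081493138 17.258709185068625 toolx [ 0.0057 -0.0144 -0.9999] tilt 0.8871750602832721 F [-0.7944  1.109  10.3886] Mo [0.0073 0.4201 0.0118] w 0.03234099985558206
```

View pics/s8.png

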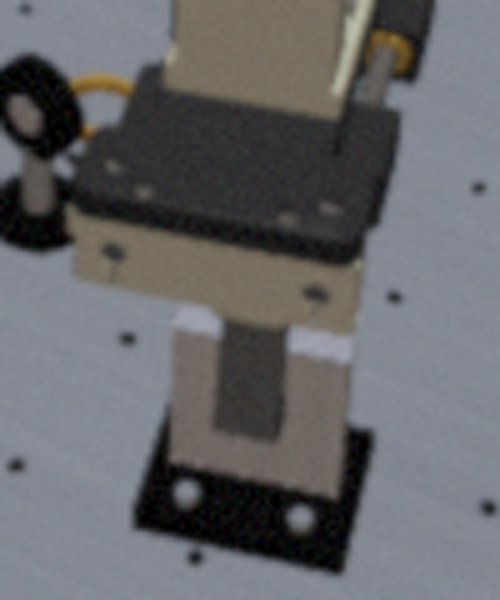

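View pics/w8.png

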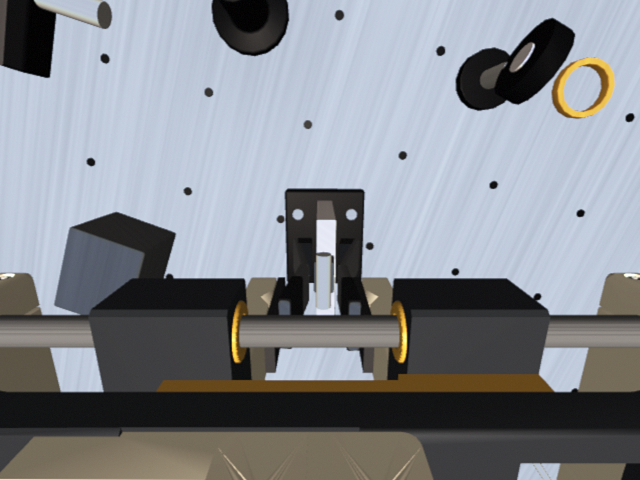

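```bash
python3 -m handwheel '[[[0,0,-0.03,0],[0,0,-0.03,0],[0,0,-0.03,0]]]' 15 30; python3 st.py
```

```text
time_s: 11.3
tcp_pos: [0.5912, 0.1534, 0.115]
eef_rot: [98.6, 89.0, -64.1]
contact_force: [-3.9, 0.9, 8.5]
gripper_width: 0.0236
11.3 q [ 33.459   19.742  -16.6704   1.173  -53.7183 -16.8321] p [0.5912 0.1534 0.115 ] jaw -162.67672498995935 17.323275010040646 toolx [ 0.0073 -0.015  -0.9999] tilt 0.9537392239237074 F [-3.8532  0.915   8.5247] Mo [ 0.1313  1.6673 -0.0289] w 0.023612708647765483
```

Handles are fully squeezed (23.6 mm). Lifting the clamp off the blade.

```bash
python3 -m handwheel '[[[0,0,0.3,0],[0,0,0.6,0],[0,0,0.8,0],[0,0,0.8,0],[0,0,0.8,0],[0,0,0.5,0],[0,0,0,0]]]' 15 30; python3 st.py
python3 - <<'E'
from h import *
import cv2
W=vision.get_calibration("wrist");cv2.imwrite("pics/w9.png",vision.capture("wrist"))
sc=vision.capture("scene")
cv2.imwrite("pics/s9.png",cv2.resize(sc[180:350,300:430],None,fx=4,fy=4,interpolation=cv2.INTER_CUBIC)[:600])
E
```

```text
time_s: 12.0
tcp_pos: [0.5899, 0.1524, 0.276]
eef_rot: [98.2, 89.0, -64.5]
contact_force: [0.5, 0.6, -1.1]
gripper_width: 0.0233
12.0 q [ 33.4595  12.7229  -4.1824   1.0038 -73.2319 -16.4414] p [0.5899 0.1524 0.276 ] jaw -162.68997165413612 17.310028345863884 toolx [ 0.0073 -0.0153 -0.9999] tilt 0.9705208803279325 F [ 0.5261  0.6063 -1.1378] Mo [ 0.1628 -0.0419  0.0425] w 0.023263734306656465
```

View pics/s9.png

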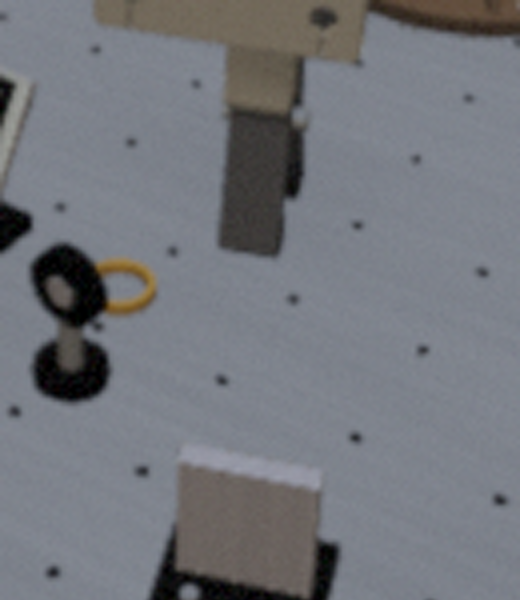

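View pics/w9.png

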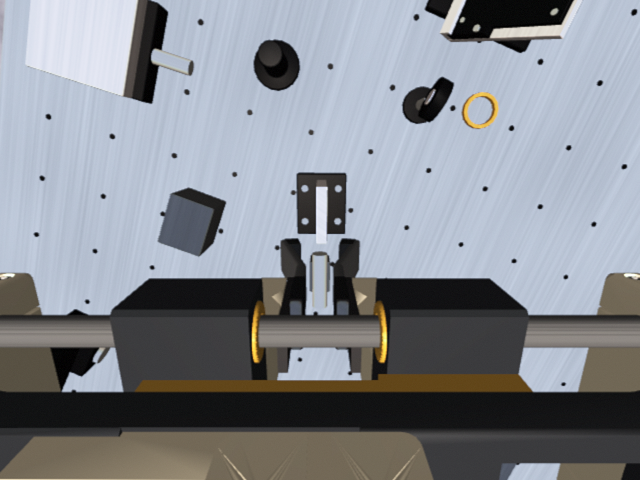

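The clamp is held with its jaws open and is clear of the bracket. Next I'll see how the arm treats a pose beyond reach, since an outward tilt would help.

```bash
python3 -m handwheel '[[[0.8,0,0,0.25],[1,0,0,0.25],[1,0,0,0.25],[1,0,0,0.25],[1,0,0,0],[0,0,0,0]]]' 15 30; python3 st.py
```

```text
time_s: 12.7
tcp_pos: [0.7825, 0.1512, 0.2612]
eef_rot: [40.0, 88.7, -117.4]
contact_force: [0.9, 0.3, -1.0]
gripper_width: 0.0234
12.7 q [ 25.2308  32.1857  23.3289   0.77   -82.142   -2.7399] p [0.7825 0.1512 0.2612] jaw -157.40398262373824 22.596017376261756 toolx [-0.0101 -0.0195 -0.9998] tilt 1.2561238830313692 F [ 0.8738  0.291  -0.9958] Mo [ 0.2738 -0.0757  0.0457] w 0.0233872493294709
```

```bash
python3 -m handwheel '[[[0.5,0,0,0],[0.5,0,0,0],[0.5,0,0,0]]]' 15 30; python3 st.py;python3 -m handwheel '[[[0.5,0,0,0],[0.5,0,0,0]]]' 15 30; python3 st.py
```

```text
time_s: 13.0
tcp_pos: [0.8419, 0.151, 0.2538]
eef_rot: [24.9, 88.3, -132.5]
contact_force: [0.2, -0.8, -1.2]
gripper_width: 0.0234
13.0 q [ 23.4437  39.2208  34.8233   0.697  -87.1658  -0.8875] p [0.8419 0.151  0.2538] jaw -157.40964666910102 22.590353330898978 toolx [-0.0202 -0.022  -0.9996] tilt 1.7111274354564021 F [ 0.2272 -0.788  -1.2263] Mo [ 0.1607 -0.1317  0.0434] w 0.02337833652761286
time_s: 13.2
tcp_pos: [0.8819, 0.1511, 0.2492]
eef_rot: [19.1, 88.0, -138.3]
contact_force: [1.3, -0.1, 0.0]
gripper_width: 0.0239
13.2 q [ 22.3883  44.5359  44.1795   0.6666 -91.547    0.2296] p [0.8819 0.1511 0.2492] jaw -157.39995226061694 22.600047739383058 toolx [-0.0263 -0.0234 -0.9994] tilt 2.0167571166437273 F [ 1.3426 -0.0912  0.0197] Mo [ 0.2026 -0.2232  0.056 ] w 0.023901874186782295
```

```bash
python3 -m handwheel '[[[0.5,0,0,0],[0.5,0,0,0]]]' 15 30; python3 st.py;python3 -m handwheel '[[[0.5,0,0,0],[0.5,0,0,0]]]' 15 30; python3 st.py
```

```text
time_s: 13.4
tcp_pos: [0.922, 0.1513, 0.2449]
eef_rot: [15.0, 87.7, -142.4]
contact_force: [1.0, 0.6, -0.3]
gripper_width: 0.0232
13.4 q [ 21.4282  50.8716  56.0685   0.6479 -97.4145   1.2703] p [0.922  0.1513 0.2449] jaw -157.38432202564124 22.61567797435876 toolx [-0.0319 -0.0246 -0.9992] tilt 2.3091880240905462 F [ 1.0388  0.6148 -0.3309] Mo [ 0.1665 -0.2444  0.0246] w 0.023228391599970397
time_s: 13.6
tcp_pos: [0.9587, 0.1506, 0.2389]
eef_rot: [14.9, 87.5, -142.4]
contact_force: [3.8, 45.0, 54.7]
gripper_width: 0.0237
13.6 q [  20.6089   58.8033   71.7294    0.7459 -105.283     2.2163] p [0.9587 0.1506 0.2389] jaw -157.369841731616 22.630158268384008 toolx [-0.0341 -0.0262 -0.9991] tilt 2.465443355640985 F [ 3.8254 45.0131 54.7302] Mo [13.0155  0.8106 -0.2455] w 0.02373893724358397
```

```bash
python3 -m handwheel '[[[-0.3,0,0.2,0]]]' 15 30; python3 st.py
python3 - <<'E'
from h import *
import cv2
for n in("top","scene","wrist"): cv2.imwrite(f"pics/{n}10.png",vision.capture(n))
E
python3 st.py
```

```text
time_s: 13.7
tcp_pos: [0.9455, 0.1497, 0.226]
eef_rot: [6.4, 86.1, -151.0]
contact_force: [-1.3, 0.6, -7.6]
gripper_width: 0.0234
13.7 q [  20.7767   57.1313   66.5702    0.5659 -103.2647    1.942 ] p [0.9455 0.1497 0.226 ] jaw -157.40718978100676 22.592810218993236 toolx [-0.059  -0.0327 -0.9977] tilt 3.8657507770538926 F [-1.2947  0.6452 -7.5926] Mo [ 0.4926  0.0827 -0.0409] w 0.023390754666483906
13.85 q [  20.8781   56.1068   66.8249    0.7575 -103.2022    1.9309] p [0.9465 0.1506 0.2453] jaw -157.3624849274573 22.637515072542698 toolx [-0.0359 -0.0275 -0.999 ] tilt 2.592272404590691 F [0.6658 0.3169 1.625 ] Mo [ 0.1833 -0.1431  0.0236] w 0.023454394274374443
```

View pics/top10.png

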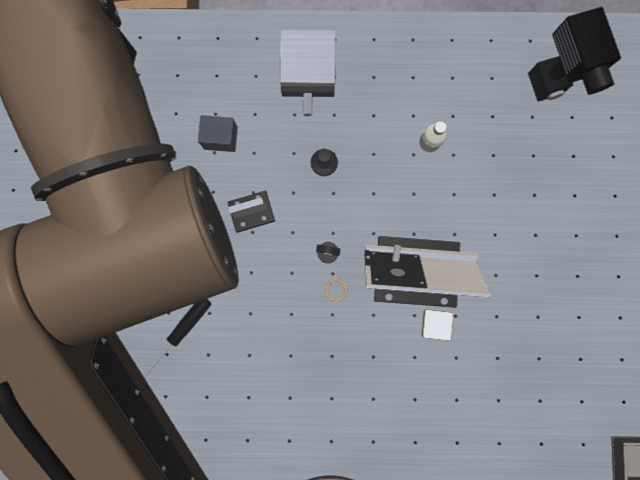

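View pics/scene10.png

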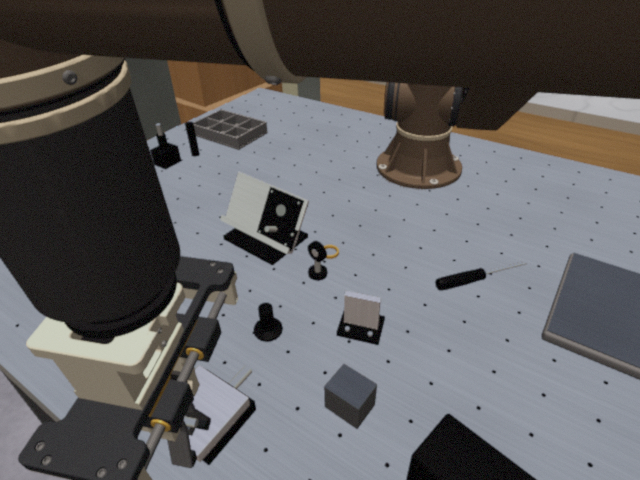

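View pics/wrist10.png

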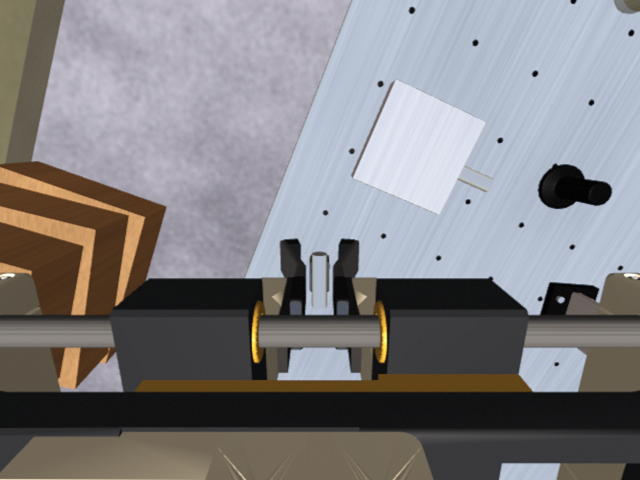

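The arm stopped at the joint-3 limit with a brief jolt. The pictures show nothing touched, and the over-reach gave no useful tilt, so I'm dropping that idea. New plan: clip the clamp with the tool vertical and part-way on, let the spring align it, then pinch it across its pivot pin and push it home. First I'll measure where the clamp sits in the hand.

Run:
```python
from h import *
from scipy.spatial.transform import Rotation as Ro
import cv2
np.set_printoptions(precision=4,suppress=True)
s=readout.get_state();M=Ro.from_euler("xyz",s["eef_rot"],degrees=True).as_matrix();p=s["tcp_pos"]
W=vision.get_calibration("wrist")
cam=M.T@(W["pose"][:3,3]-p);print("cam in tool",cam)
sg=np.sign(cam[1])
def at(px,off):
    o,d=ray(W,px);o=M.T@(o-p);d=M.T@d
    return o+d*(sg*off-o[1])/d[1]
for px in [(290,240),(348,240),(282,240),(299,240),(340,240),(358,240)]: print(px,at(px,.011))
print("pin near end",at((319,254),.015),at((319,258),.015))
im=cv2.imread("pics/wrist10.png");cv2.imwrite("pics/w10c.png",cv2.resize(im[225:385,240:400],None,fx=3.7,fy=3.7,interpolation=cv2.INTER_CUBIC))
```

```text
cam in tool [-0.1583  0.0756 -0.0009]
(290, 240) [ 0.0594  0.011  -0.0194]
(348, 240) [0.0595 0.011  0.0181]
(282, 240) [ 0.0594  0.011  -0.0246]
(299, 240) [ 0.0594  0.011  -0.0136]
(340, 240) [0.0594 0.011  0.0129]
(358, 240) [0.0595 0.011  0.0246]
pin near end [ 0.0196  0.015  -0.0007] [ 0.0132  0.015  -0.0007]
```

View pics/w10c.png

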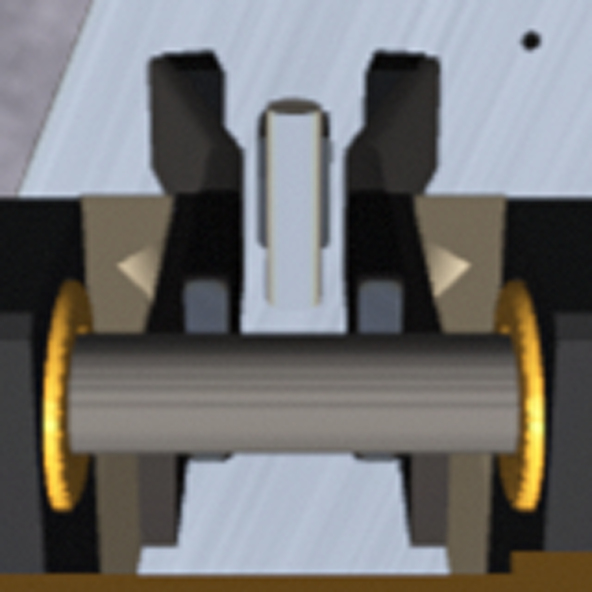

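Clamp in hand: jaw tips about 62 mm below the TCP, pin at about 16 mm, centred. Now moving over the mount.

```bash
python3 -m handwheel '[[[-0.9,-0.5,0,-0.4],[-0.9,-0.5,0,-0.4],[-0.9,-0.5,0,-0.4],[-0.9,-0.5,0,-0.4],[-0.9,-0.5,0,-0.4],[-0.9,-0.5,0,-0.4],[-0.9,-0.5,0,-0.4],[-0.9,-0.5,0,-0.4]]]' 15 30; python3 st.py; python3 -m handwheel '[[[-0.9,-0.5,0,-0.4],[-0.9,-0.5,0,-0.4],[-0.7,-0.5,0,-0.4],[-0.5,-0.3,0,-0.4],[-0.3,-0.2,0,-0.2],[0,0,0,0]]]' 15 30; python3 st.py
```

```text
time_s: 14.65
tcp_pos: [0.6657, -0.0042, 0.2571]
eef_rot: [41.9, 89.1, -131.4]
contact_force: [0.0, -0.2, 0.1]
gripper_width: 0.0233
14.65 q [ 16.6524  19.1149   2.3615   0.4729 -73.9751 -10.0267] p [ 0.6657 -0.0042  0.2571] jaw -173.244068505291 6.755931494708989 toolx [-0.0099 -0.0112 -0.9999] tilt 0.8581758710806914 F [ 0.0445 -0.2442  0.068 ] Mo [ 0.0924 -0.1742 -0.0153] w 0.023264484315951562
time_s: 15.25
tcp_pos: [0.5292, -0.0883, 0.2783]
eef_rot: [173.9, 88.4, -8.7]
contact_force: [0.2, -0.8, -0.6]
gripper_width: 0.0235
15.25 q [ 11.9031   4.6238 -13.4914   0.5978 -70.3885 -14.7404] p [ 0.5292 -0.0883  0.2783] jaw 177.35837458473105 357.35837458473105 toolx [ 0.0276 -0.0042 -0.9996] tilt 1.5995938667085066 F [ 0.221  -0.7674 -0.6366] Mo [ 0.1348 -0.0471 -0.0234] w 0.023540011034033373
```

```bash
python3 -m handwheel '[[[-0.5,-0.15,-0.2,-0.15],[-0.5,-0.15,-0.4,0],[-0.5,-0.1,-0.4,0],[-0.35,0,-0.4,0],[0,0,0,0],[0,0,0,0]]]' 15 30; python3 st.py
python3 - <<'E'
from h import *
import cv2
cv2.imwrite("pics/w11.png",vision.capture("wrist"))
E
```

```text
time_s: 15.85
tcp_pos: [0.4613, -0.1025, 0.2292]
eef_rot: [-179.9, 87.3, -3.0]
contact_force: [-0.2, -0.1, -0.3]
gripper_width: 0.0233
15.85 q [ 12.0193  -0.8168 -25.8057   0.7834 -62.4182 -15.4466] p [ 0.4613 -0.1025  0.2292] jaw 176.91956999608797 356.91956999608794 toolx [ 0.0468 -0.0024 -0.9989] tilt 2.686385250031978 F [-0.2412 -0.0833 -0.2767] Mo [0.0755 0.0014 0.0195] w 0.023288174663422492
```

View pics/w11.png

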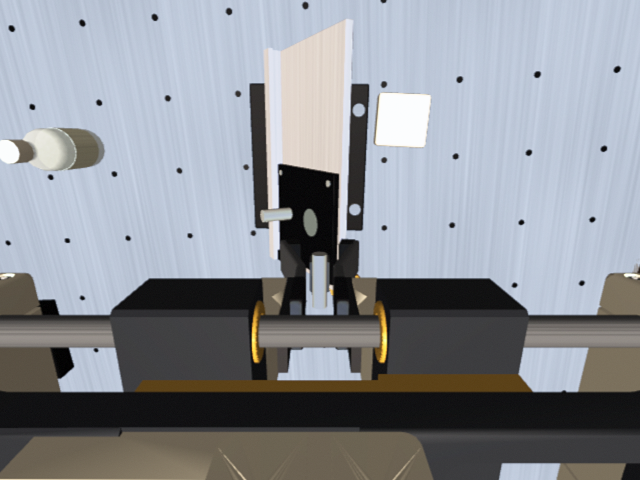

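Clamp is over the mount, with the top edge seen from (335,255) to (350,20) and the tool already tilted 2.7° outward. I'll check whether holding here adds more tilt.

```bash
python3 -m handwheel '[[[0,0,0,0],[0,0,0,0],[0,0,0,0],[0,0,0,0],[0,0,0,0],[0,0,0,0],[0,0,0,0],[0,0,0,0]]]' 15 30; python3 st.py
```

```text
time_s: 16.7
tcp_pos: [0.4651, -0.1018, 0.2311]
eef_rot: [-179.8, 87.2, -2.8]
contact_force: [-0.2, 0.4, -0.6]
gripper_width: 0.0235
16.7 q [ 12.0344  -0.6253 -25.3862   0.819  -62.4974 -15.4208] p [ 0.4651 -0.1018  0.2311] jaw 176.97415253600752 356.9741525360075 toolx [ 0.0495 -0.0024 -0.9988] tilt 2.8384679245384477 F [-0.2251  0.4294 -0.6144] Mo [0.1236 0.1624 0.0286] w 0.02348577550987783
```

```bash
python3 -m handwheel '[[[-0.2,-0.08,-0.3,-0.1],[-0.15,0,-0.4,0],[-0.02,0,-0.1,0],[-0.01,0,0,0]]]' 15 30; python3 st.py
python3 - <<'E'
from h import *
import cv2
im=vision.capture("wrist")
cv2.imwrite("pics/w12.png",cv2.resize(im[140:340,230:410],None,fx=3,fy=3,interpolation=cv2.INTER_CUBIC))
E
```

```text
time_s: 17.1
tcp_pos: [0.4501, -0.1052, 0.199]
eef_rot: [-179.8, 87.1, -3.4]
contact_force: [-0.1, -1.2, -1.5]
gripper_width: 0.0234
17.1 q [ 12.0576  -0.6112 -29.86     0.9165 -57.938  -16.0601] p [ 0.4501 -0.1052  0.199 ] jaw 176.46480662092694 356.46480662092694 toolx [ 0.0509 -0.003  -0.9987] tilt 2.921518101632491 F [-0.0681 -1.1772 -1.4836] Mo [ 0.1281  0.1098 -0.0505] w 0.023393327044663466
```

View pics/w12.png

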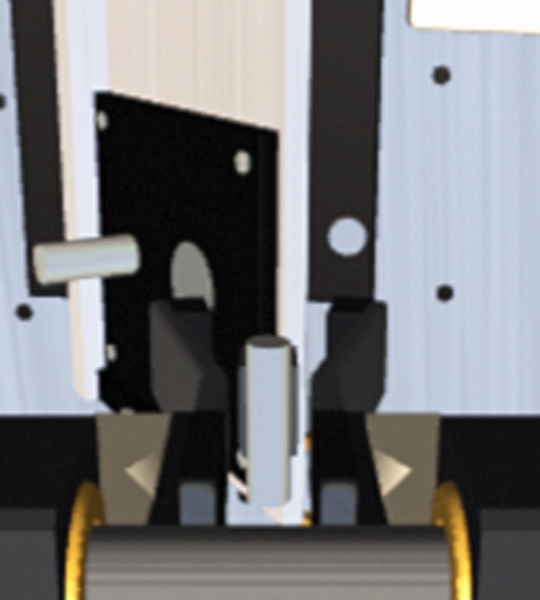

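In the wrist crop the jaw tips' inner edges are at x 213 and 327, and the plate/backplate stack spans 258–310. The mouth is about 3.5 mm outboard of the stack, as intended. Lowering in steps.

```bash
python3 -m handwheel '[[[0,0,-0.3,0],[0.01,0,-0.15,0],[0,0,0,0]]]' 15 30; python3 st.py
python3 - <<'E'
from h import *
import cv2
im=vision.capture("wrist")
cv2.imwrite("pics/w13.png",cv2.resize(im[140:340,230:410],None,fx=3,fy=3,interpolation=cv2.INTER_CUBIC))
E
```

```text
time_s: 17.45
tcp_pos: [0.4519, -0.105, 0.181]
eef_rot: [-179.5, 86.9, -3.0]
contact_force: [-0.5, -0.9, -0.5]
gripper_width: 0.023
17.45 q [ 12.0466   0.4778 -31.366    0.964  -55.2081 -16.0898] p [ 0.4519 -0.105   0.181 ] jaw 176.48578607379156 356.4857860737916 toolx [ 0.0532 -0.0028 -0.9986] tilt 3.0561875081394128 F [-0.4932 -0.9022 -0.4995] Mo [0.0957 0.1953 0.0161] w 0.023017148599943874
```

View pics/w13.png

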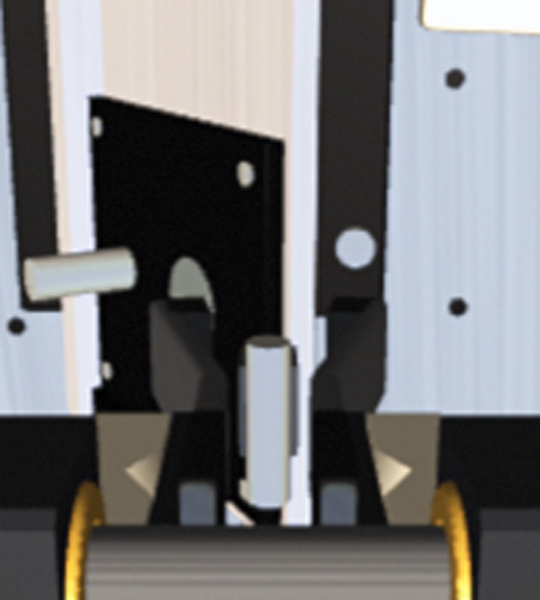

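```bash
python3 -m handwheel '[[[-0.045,0,-0.18,0],[-0.025,0,-0.1,0],[-0.015,0,0,0]]]' 15 30; python3 st.py
python3 - <<'E'
from h import *
import cv2
im=vision.capture("wrist")
cv2.imwrite("pics/w14.png",cv2.resize(im[140:340,230:410],None,fx=3,fy=3,interpolation=cv2.INTER_CUBIC))
E
```

```text
time_s: 17.8
tcp_pos: [0.4492, -0.105, 0.1696]
eef_rot: [-179.5, 86.9, -3.0]
contact_force: [1.3, -0.6, -0.8]
gripper_width: 0.0232
17.8 q [ 12.1549   0.8278 -32.7076   1.0206 -53.434  -16.2449] p [ 0.4492 -0.105   0.1696] jaw 176.49563724946654 356.49563724946654 toolx [ 0.0548 -0.0028 -0.9985] tilt 3.143577372036337 F [ 1.343  -0.6099 -0.8085] Mo [ 0.079  -0.4871  0.041 ] w 0.023242709918621762
```

View pics/w14.png

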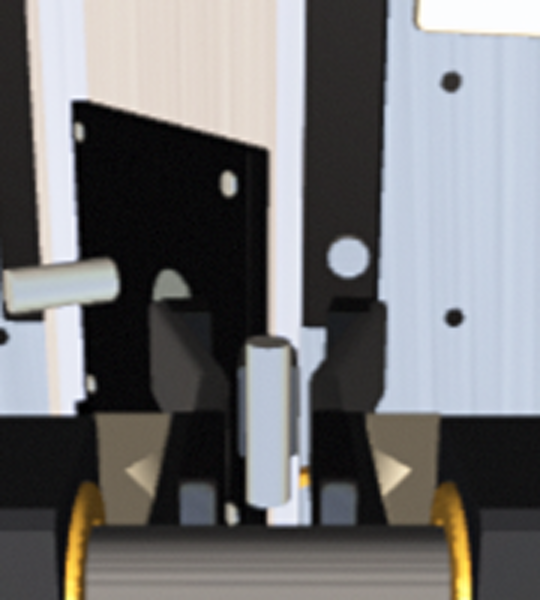

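```bash
python3 -m handwheel '[[[0.04,0,0,0],[0,0,-0.06,0],[0,0,0,0]]]' 15 30; python3 st.py
python3 - <<'E'
from h import *
import cv2
im=vision.capture("wrist")
cv2.imwrite("pics/w15.png",cv2.resize(im[140:340,230:410],None,fx=3,fy=3,interpolation=cv2.INTER_CUBIC))
im=vision.capture("scene")
cv2.imwrite("pics/s15.png",cv2.resize(im[130:270,200:340],None,fx=4.2,fy=4.2,interpolation=cv2.INTER_CUBIC))
E
```

```text
time_s: 18.15
tcp_pos: [0.4509, -0.1049, 0.1676]
eef_rot: [-179.4, 86.8, -2.9]
contact_force: [0.7, 0.1, -0.5]
gripper_width: 0.0234
18.15 q [ 12.109    1.1142 -32.7156   1.0201 -53.1207 -16.1944] p [ 0.4509 -0.1049  0.1676] jaw 176.50413697710675 356.5041369771068 toolx [ 0.0551 -0.0027 -0.9985] tilt 3.1609403647094996 F [ 0.729   0.071  -0.4718] Mo [0.1184 0.1746 0.0151] w 0.02336342543339908
```

View pics/w15.png

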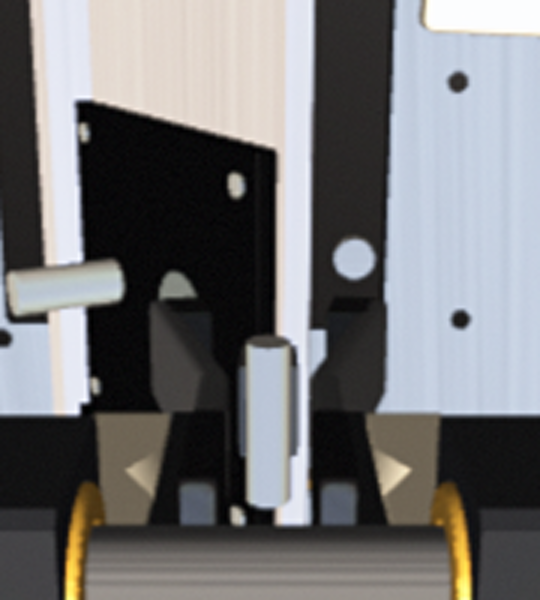

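View pics/s15.png

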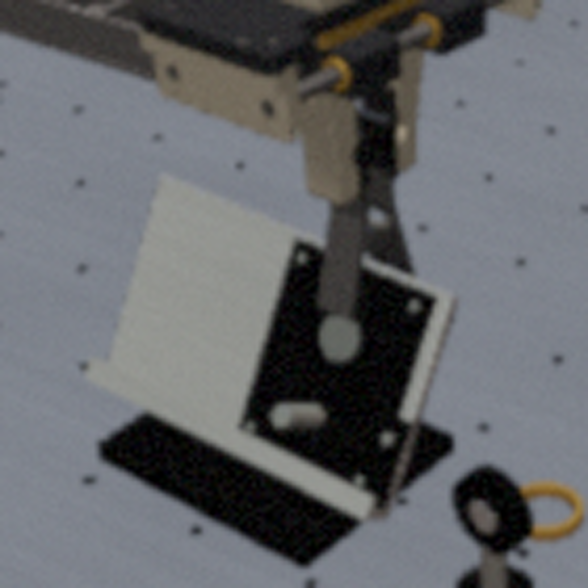

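The jaws straddle the plate and backplate at mid-width, in the scene crop at (340,290), with no contact force. Now I'll open gradually while following the handles toward the robot.

```bash
python3 -m handwheel '[[[-0.05,0,0,0],[-0.09,0,0,0],[-0.1,0,0,0],[-0.1,0,0,0],[-0.1,0,0,0]]]' 87 30; python3 st.py
python3 - <<'E'
from h import *
import cv2
im=vision.capture("wrist")
cv2.imwrite("pics/w16.png",im)
im=vision.capture("scene")
cv2.imwrite("pics/s16.png",cv2.resize(im[130:270,200:340],None,fx=4.2,fy=4.2,interpolation=cv2.INTER_CUBIC))
E
```

```text
time_s: 18.75
tcp_pos: [0.432, -0.105, 0.1679]
eef_rot: [-179.5, 86.8, -3.0]
contact_force: [-0.6, -1.1, 0.6]
gripper_width: 0.0583
18.75 q [ 12.699   -0.8549 -34.6609   1.0721 -53.1512 -16.8218] p [ 0.432  -0.105   0.1679] jaw 176.49666920824757 356.49666920824757 toolx [ 0.0551 -0.0029 -0.9985] tilt 3.1658190270713953 F [-0.5568 -1.1003  0.6215] Mo [0.151  0.2728 0.0279] w 0.05830805188176842
```

View pics/w16.png

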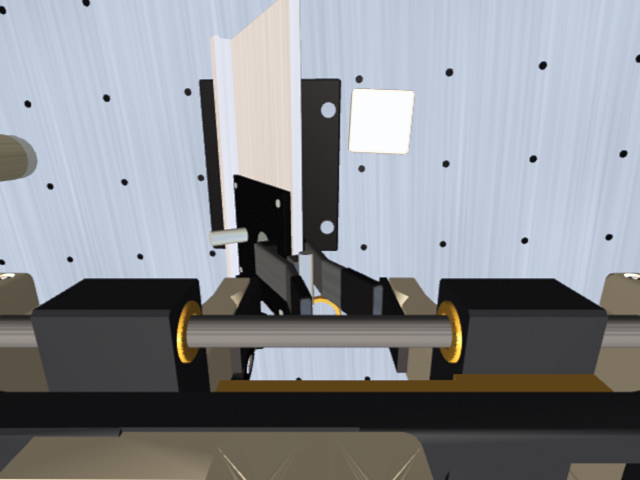

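View pics/s16.png

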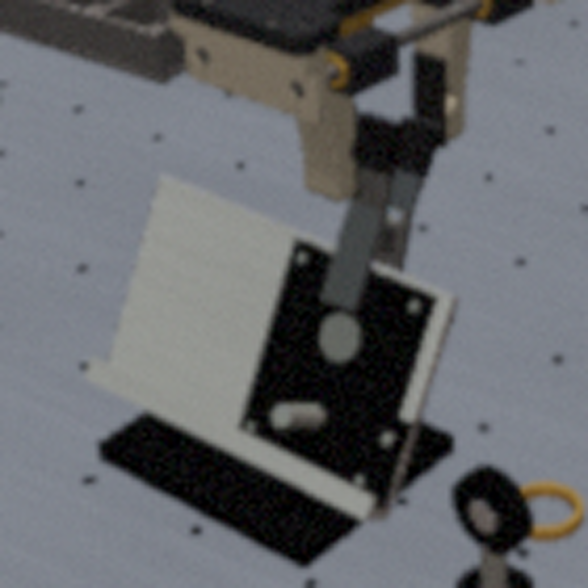

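The clamp has swung into line and grips the stack, with its jaw on the plate at scene crop (345,285). Opening the rest of the way and backing off.

```bash
python3 -m handwheel '[[[-0.1,0,0,0],[-0.1,0,0,0],[-0.1,0,0,0],[-0.1,0,0,0],[0,0,0,0]]]' 87 30; python3 st.py
python3 - <<'E'
from h import *
import cv2
im=vision.capture("wrist")
cv2.imwrite("pics/w17.png",im)
im=vision.capture("scene")
cv2.imwrite("pics/s17.png",cv2.resize(im[130:270,200:340],None,fx=4.2,fy=4.2,interpolation=cv2.INTER_CUBIC))
E
```

```text
time_s: 19.35
tcp_pos: [0.4152, -0.105, 0.1685]
eef_rot: [-179.3, 86.7, -2.8]
contact_force: [-0.4, 0.2, 0.2]
gripper_width: 0.0867
19.35 q [ 13.3103  -2.7542 -36.4081   1.1309 -53.2063 -17.4446] p [ 0.4152 -0.105   0.1685] jaw 176.51703666130845 356.51703666130845 toolx [ 0.057  -0.0028 -0.9984] tilt 3.27279119252606 F [-0.4117  0.1608  0.159 ] Mo [ 0.1266  0.1891 -0.0358] w 0.08669409601285986
```

View pics/w17.png

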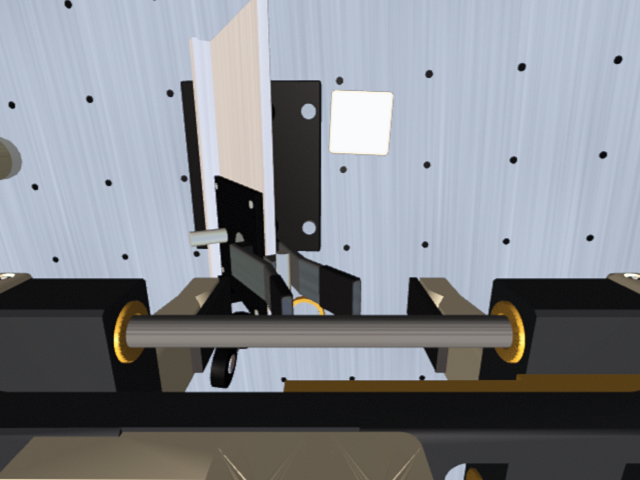

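View pics/s17.png

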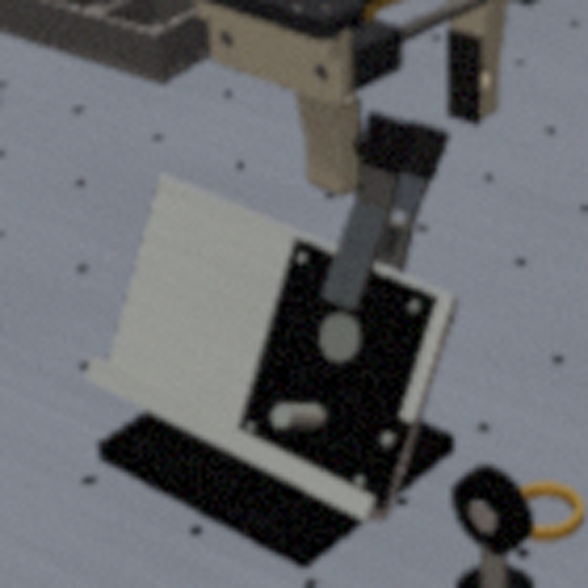

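The clamp stands free on the stack, clear of both fingers. Lifting and turning 90° to pinch its pivot pin.

```bash
python3 -m handwheel '[[[0,0,0.4,0],[0,0,0.8,0],[0,0,0.8,0],[0.2,0,0.3,1],[0.3,0,0,1],[0.3,0,0,1],[0.3,0,0,1],[0.3,0,0,1]]]' 87; python3 -m handwheel '[[[0.3,0,0,1],[0.3,0,0,1],[0.3,0,0,1],[0,0,0,1],[0,0,0,1],[0,0,0,1],[0,0,0,1],[0,0,0,1]]]' 60; python3 -m handwheel '[[[0,0,0,1],[0,0,0,1],[0,0,0,1],[0,0,0,1],[0,0,0,1],[0,0,0,0]]]' 60; python3 st.py;  python3 - <<'E'
from h import *
import cv2
im=vision.capture("wrist")
cv2.imwrite("pics/w18.png",im)
im=vision.capture("scene")
cv2.imwrite("pics/s18.png",cv2.resize(im[130:270,200:340],None,fx=4.2,fy=4.2,interpolation=cv2.INTER_CUBIC))
im=vision.capture("top");cv2.imwrite("pics/t18.png",im)
W=vision.get_calibration("wrist")
for p in [(.433,-.105,.149),(.4501,-.1058,.1233)]: print(proj(W,p))
E
```

```text
time_s: 20.25
tcp_pos: [0.4732, -0.1051, 0.2655]
eef_rot: [178.5, 86.6, 20.9]
contact_force: [0.9, -0.1, 0.3]
gripper_width: 0.0873
time_s: 21.05
tcp_pos: [0.5139, -0.1053, 0.2633]
eef_rot: [-179.8, 86.7, 64.3]
contact_force: [-0.2, -0.2, 0.4]
gripper_width: 0.0601
time_s: 21.65
tcp_pos: [0.5152, -0.1055, 0.262]
eef_rot: [-177.9, 86.8, 92.4]
contact_force: [-0.1, -0.4, -0.4]
gripper_width: 0.06
21.65 q [  7.3179   5.695  -12.8164  -3.399  -71.2417  84.0422] p [ 0.5152 -0.1055  0.262 ] jaw -89.72967230978348 90.27032769021652 toolx [-0.0024  0.0563 -0.9984] tilt 3.23022320750049 F [-0.0662 -0.3585 -0.3741] Mo [-0.182  -0.0683  0.0292] w 0.05995128339910735
[325.30733067 325.24003181]
[327.35648152 294.35750798]
```

View pics/w18.png

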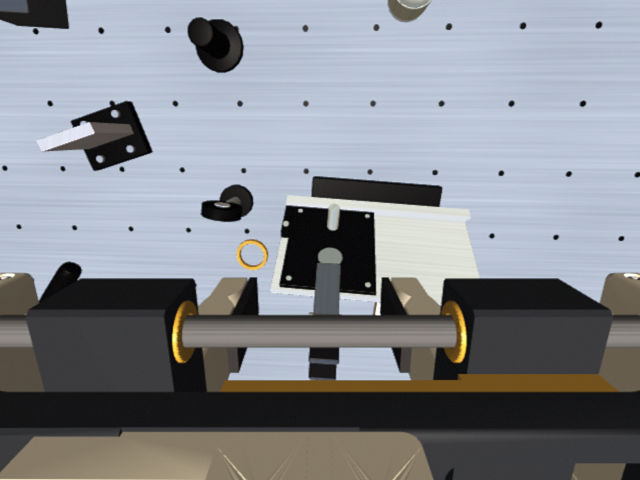

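View pics/s18.png

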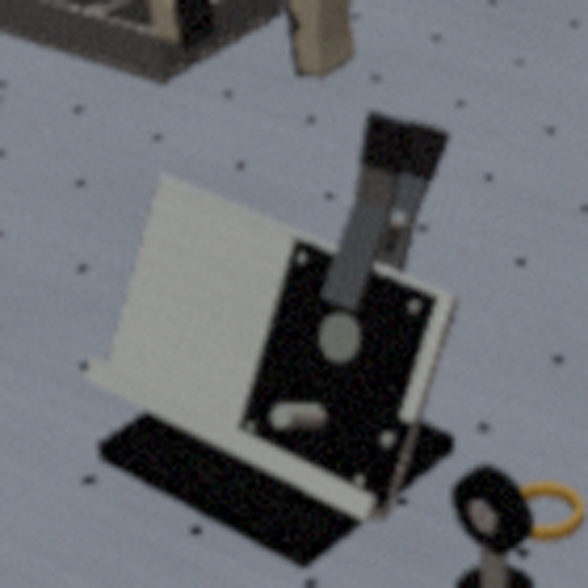

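View pics/t18.png

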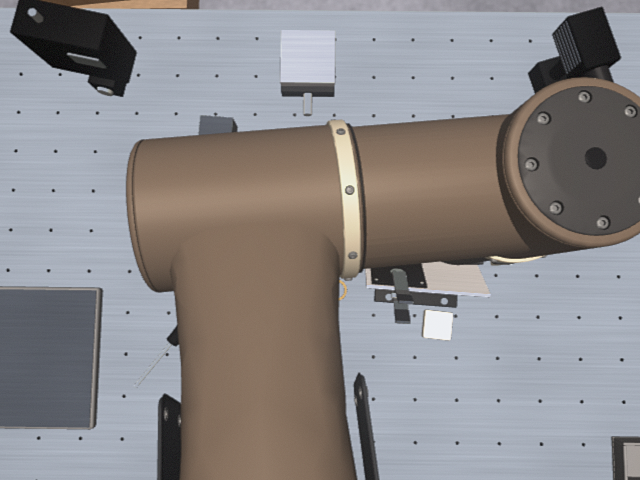

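Run:
```python
import cv2
t=cv2.imread("pics/t18.png")
cv2.imwrite("pics/t18c.png",cv2.resize(t[255:335,355:455],None,fx=7,fy=7,interpolation=cv2.INTER_CUBIC))
w=cv2.imread("pics/w18.png")
cv2.imwrite("pics/w18c.png",cv2.resize(w[180:390,250:400],None,fx=2.8,fy=2.8,interpolation=cv2.INTER_CUBIC))
```

```text
(no output)
```

View pics/t18c.png

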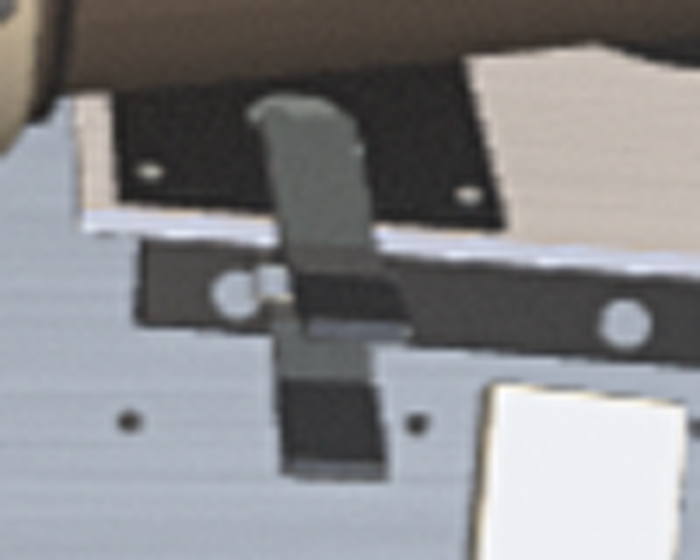

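View pics/w18c.png

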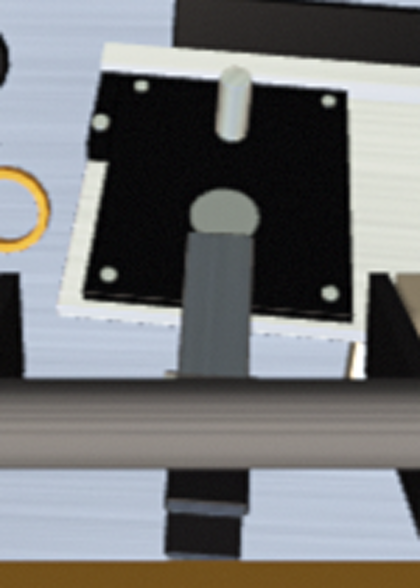

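Run:
```python
from h import *
np.set_printoptions(precision=4,suppress=True)
T=vision.get_calibration("top");S=vision.get_calibration("scene")
t=lambda x,y:((x+.5)/7-.5+355,(y+.5)/7-.5+255)
sc=lambda x,y:((x+.5)/4.2-.5+200,(y+.5)/4.2-.5+130)
y=np.array([.061,.998,0])
p,e=tri([ray(T,t(258,283)),ray(S,sc(400,217))]);print(p,e)
piv=p-y*.015;print("pivot",piv)
edge=np.array([.4501,-.1058,.1233]);a=np.radians(32)
X=np.array([.998,-.061,0]);
d=piv-edge;h=d@X;print("h",h,"z",d[2],"y",d@y,"along u",-h*np.sin(a)+d[2]*np.cos(a),"along n",h*np.cos(a)+d[2]*np.sin(a))
# near handle top-left/right corners, jaw bottoms for cross check
print(onz(T,t(283,472),.176),onz(T,t(385,478),.176))
```

```text
[ 0.4389 -0.0914  0.1474] [np.float64(0.0010172944627241597), np.float64(0.0010172944627241712)]
pivot [ 0.438  -0.1063  0.1474]
h -0.012091641474716724 z 0.024147698084326444 y -0.0012836749483360259 along u 0.026886003140626804 along n 0.002542036869732244
[ 0.3981 -0.0921  0.176 ] [ 0.3971 -0.114   0.176 ]
```

Pivot is at about (0.436, −0.106, 0.147), roughly 27–28 mm up-slope of the edge, so about 10 mm short of home. Moving to pinch the pin.

```bash
python3 -m handwheel '[[[-0.5,0,0,-0.35],[-0.6,0,0,-0.35],[-0.5,0,-0.3,0],[-0.3,0,-0.7,0],[0,0,-0.7,0],[0,0,-0.4,0],[0,0,0,0]]]' 60; python3 st.py;  python3 - <<'E'
from h import *
import cv2
im=vision.capture("wrist")
cv2.imwrite("pics/w19.png",im)
im=vision.capture("scene")
cv2.imwrite("pics/s19.png",cv2.resize(im[130:270,200:340],None,fx=4.2,fy=4.2,interpolation=cv2.INTER_CUBIC))
E
```

```text
time_s: 22.5
tcp_pos: [0.4365, -0.1056, 0.1766]
eef_rot: [177.9, 86.7, 83.5]
contact_force: [-0.1, -0.8, -0.0]
gripper_width: 0.0598
22.5 q [  8.7291   1.5896 -28.9403  -3.6825 -58.6639  78.7562] p [ 0.4365 -0.1056  0.1766] jaw -94.40472939147749 85.59527060852251 toolx [ 0.0065  0.0565 -0.9984] tilt 3.2597653892204437 F [-0.1376 -0.7704 -0.0364] Mo [-0.1713  0.0642  0.0336] w 0.05977128359774316
```

View pics/w19.png

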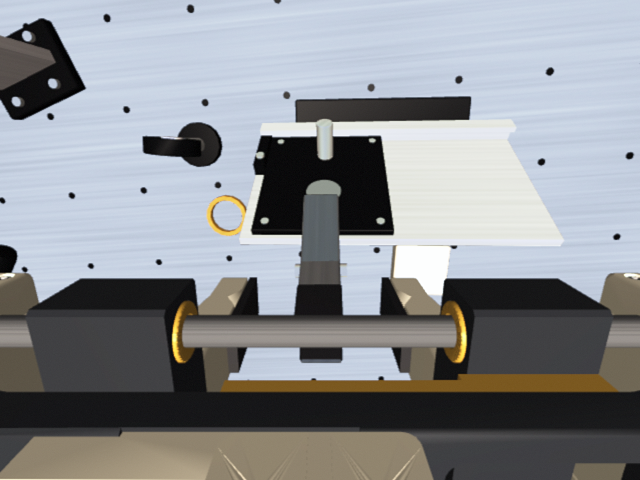

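View pics/s19.png

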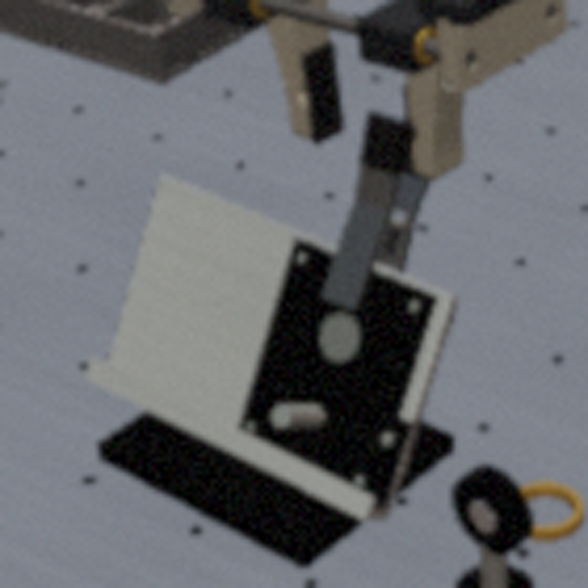

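Run:
```python
from h import *
np.set_printoptions(precision=4,suppress=True)
W=vision.get_calibration("wrist");S=vision.get_calibration("scene");T=vision.get_calibration("top")
sc=lambda x,y:((x+.5)/4.2-.5+200,(y+.5)/4.2-.5+130)
t=lambda x,y:((x+.5)/7-.5+355,(y+.5)/7-.5+255)
print(tri([ray(W,(297,269)),ray(S,sc(400,217))]))
print(tri([ray(W,(297,269)),ray(S,sc(400,217)),ray(T,t(258,283))]))
print([onz(W,q,.147) for q in [(297,269),(344,267)]])
```

```text
(array([ 0.4413, -0.0914,  0.1485]), [np.float64(0.0005436515497115144), np.float64(0.0005436515497115919)])
(array([ 0.4397, -0.0913,  0.1472]), [np.float64(0.0014821079725683688), np.float64(0.0008975304050044408), np.float64(0.001603150303231844)])
[array([ 0.4412, -0.0915,  0.147 ]), array([ 0.441 , -0.1187,  0.147 ])]
```

```bash
python3 -m handwheel '[[[0.02,0,-0.4,0],[0.01,0,-0.35,0.1],[0,0,-0.1,0],[0,0,0,0]]]' 60; python3 st.py;  python3 - <<'E'
from h import *
import cv2
im=vision.capture("scene")
cv2.imwrite("pics/s20.png",cv2.resize(im[130:270,200:340],None,fx=4.2,fy=4.2,interpolation=cv2.INTER_CUBIC))
E
```

```text
time_s: 23.0
tcp_pos: [0.4436, -0.1057, 0.1489]
eef_rot: [166.6, 86.6, 72.7]
contact_force: [0.1, 0.5, -0.5]
gripper_width: 0.06
23.0 q [  8.6806   3.61   -30.8894  -3.7358 -54.0834  79.5658] p [ 0.4436 -0.1057  0.1489] jaw -93.88574293590666 86.11425706409334 toolx [ 0.0174  0.056  -0.9983] tilt 3.365007468440075 F [ 0.0809  0.4618 -0.4803] Mo [-0.1706  0.0333 -0.0183] w 0.06002288571292768
```

View pics/s20.png

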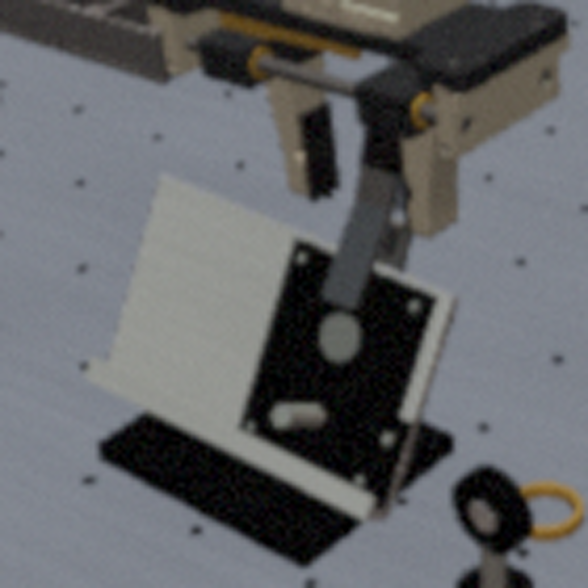

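```bash
python3 -m handwheel '[[[-0.12,0,-0.12,0],[-0.06,0,-0.12,0],[-0.01,0,0,0]]]' 60; python3 st.py; python3 -m handwheel '[[[0,0,0,0],[-0.01,0,0,0],[-0.01,0,0,0],[-0.01,0,0,0],[-0.01,0,0,0]]]' 20 35; python3 st.py
```

```text
time_s: 23.35
tcp_pos: [0.4367, -0.1057, 0.1408]
eef_rot: [163.4, 86.6, 69.5]
contact_force: [0.1, -0.2, 0.3]
gripper_width: 0.0601
23.35 q [  8.8524   3.3668 -32.3942  -3.775  -52.6095  79.4755] p [ 0.4367 -0.1057  0.1408] jaw -93.89395262611757 86.10604737388243 toolx [ 0.021   0.0562 -0.9982] tilt 3.4413201272372707 F [ 0.0529 -0.2247  0.3107] Mo [-0.1777  0.0806  0.0282] w 0.06006651574190449
time_s: 23.85
tcp_pos: [0.4354, -0.1056, 0.1414]
eef_rot: [162.3, 86.5, 68.3]
contact_force: [1.9, -0.1, -1.9]
gripper_width: 0.0285
23.85 q [  8.8984   3.1498 -32.5433  -3.7614 -52.6012  79.4292] p [ 0.4354 -0.1056  0.1414] jaw -93.88243203645364 86.11756796354636 toolx [ 0.0223  0.0562 -0.9982] tilt 3.4695424082227375 F [ 1.8661 -0.0842 -1.9446] Mo [-0.265  -0.511  -0.0064] w 0.028516091874040674
```

Pin gripped (28.5 mm). Pushing down-slope.

```bash
python3 -m handwheel '[[[0.03,0,-0.05,0],[0.03,0,-0.05,0],[0.03,0,-0.05,0]]]' 20 40; python3 st.py;python3 -m handwheel '[[[0.03,0,-0.05,0],[0.03,0,-0.05,0]]]' 20 40; python3 st.py
python3 - <<'E'
from h import *
import cv2
im=vision.capture("scene")
cv2.imwrite("pics/s21.png",cv2.resize(im[130:270,200:340],None,fx=4.2,fy=4.2,interpolation=cv2.INTER_CUBIC))
E
```

```text
time_s: 24.15
tcp_pos: [0.4385, -0.106, 0.1361]
eef_rot: [163.0, 86.6, 69.1]
contact_force: [-9.3, 3.3, 20.8]
gripper_width: 0.0279
24.15 q [  8.806    3.858  -32.5895  -3.7625 -51.9193  79.5889] p [ 0.4385 -0.106   0.1361] jaw -93.85553999932098 86.14446000067902 toolx [ 0.0213  0.0556 -0.9982] tilt 3.4104458476685537 F [-9.3243  3.2603 20.772 ] Mo [1.4811 3.4303 0.2048] w 0.027945767680693148
time_s: 24.35
tcp_pos: [0.4388, -0.1061, 0.1356]
eef_rot: [166.5, 86.7, 72.7]
contact_force: [-19.4, 7.9, 39.4]
gripper_width: 0.0281
24.35 q [  8.7782   4.0757 -32.4303  -3.7536 -52.1012  79.6948] p [ 0.4388 -0.1061  0.1356] jaw -93.77561676003549 86.22438323996451 toolx [ 0.0171  0.0549 -0.9983] tilt 3.2979189162781597 F [-19.3855   7.8851  39.4022] Mo [3.8384 6.9154 0.4913] w 0.028083072294665577
```

View pics/s21.png

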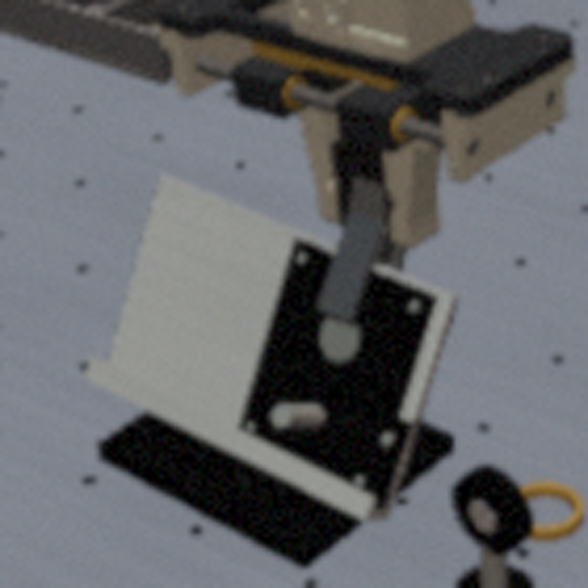

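Stiff stop: 44 N while advancing only 0.5 mm, so the crotch appears to be on the edge. Releasing and inspecting.

```bash
python3 -m handwheel '[[[0,0,0,0],[0,0,0,0]]]' 20 40; python3 st.py; python3 -m handwheel '[[[0,0,0,0],[-0.01,0,0,0],[-0.01,0,0,0],[-0.01,0,0,0],[-0.01,0,0,0]]]' 60; python3 -m handwheel '[[[0,0,0.4,0],[0,0,0.8,0],[0,0,0.8,0],[0,-0.8,0.5,0],[0,-1,0,0],[0,-1,0,0],[0,0,0,0]]]' 60; python3 st.py
python3 - <<'E'
from h import *
import cv2
im=vision.capture("scene")
cv2.imwrite("pics/s22.png",cv2.resize(im[130:270,200:340],None,fx=4.2,fy=4.2,interpolation=cv2.INTER_CUBIC))
im=vision.capture("top");cv2.imwrite("pics/t22.png",im)
im=vision.capture("wrist");cv2.imwrite("pics/w22.png",im)
E
```

```text
time_s: 24.6
tcp_pos: [0.4385, -0.1058, 0.1366]
eef_rot: [166.3, 86.7, 72.5]
contact_force: [0.8, -1.0, -3.2]
gripper_width: 0.028
24.6 q [  8.799    3.9601 -32.3946  -3.781  -52.2265  79.6968] p [ 0.4385 -0.1058  0.1366] jaw -93.76141667582864 86.23858332417136 toolx [ 0.0175  0.0555 -0.9983] tilt 3.3336547609836935 F [ 0.8308 -1.0461 -3.1839] Mo [-0.5446 -0.3342 -0.0447] w 0.027964361563709506
time_s: 25.1
tcp_pos: [0.4371, -0.106, 0.1355]
eef_rot: [166.9, 86.7, 73.1]
contact_force: [-0.4, 0.2, 0.8]
gripper_width: 0.0587
time_s: 25.8
tcp_pos: [0.4364, -0.2214, 0.2398]
eef_rot: [166.0, 86.8, 72.5]
contact_force: [-0.0, 0.0, -0.1]
gripper_width: 0.0599
25.8 q [ -6.464    2.6882 -19.0852  -3.3765 -67.6508  94.2115] p [ 0.4364 -0.2214  0.2398] jaw -93.50025187296583 86.49974812703417 toolx [ 0.0167  0.0529 -0.9985] tilt 3.181750285508724 F [-0.0017  0.0029 -0.0987] Mo [-0.1232  0.1378  0.0237] w 0.059913835034118
```

View pics/s22.png

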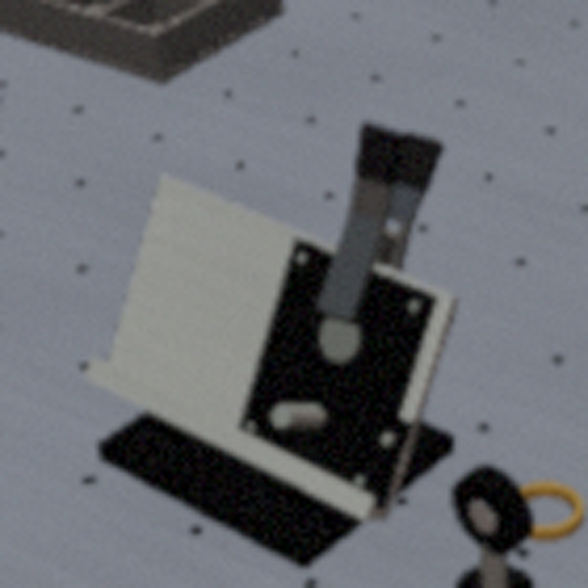

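View pics/t22.png

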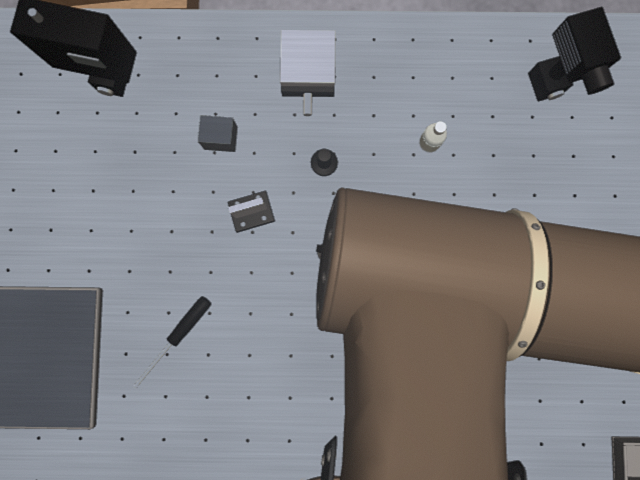

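View pics/w22.png

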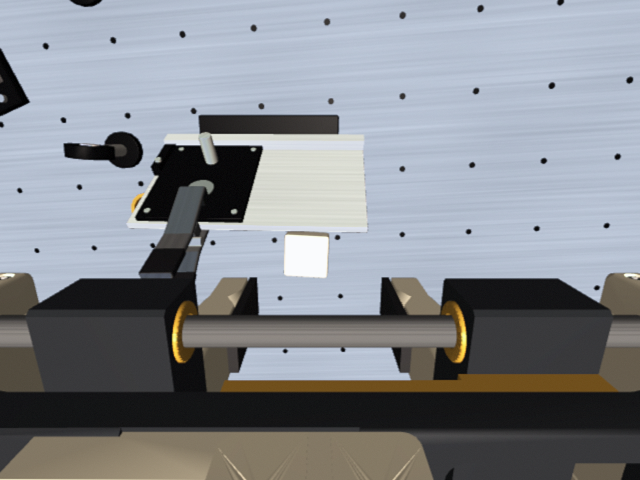

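The clamp slid down-slope and stands free. I'll check how far by triangulating the jaw end and pin in two views.

Run:
```python
import cv2
w=cv2.imread("pics/w22.png")
cv2.imwrite("pics/w22c.png",cv2.resize(w[120:290,120:280],None,fx=3.5,fy=3.5,interpolation=cv2.INTER_CUBIC))
import plant
```

```text
(no output)
```

View pics/w22c.png

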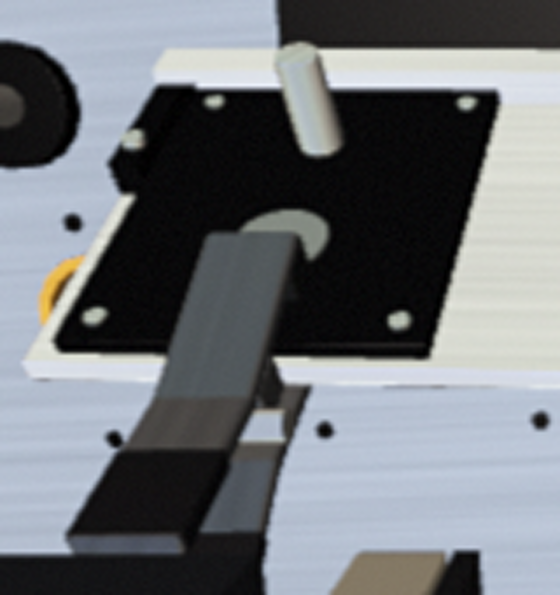

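Run:
```python
from h import *
np.set_printoptions(precision=4,suppress=True)
W=vision.get_calibration("wrist");S=vision.get_calibration("scene")
sc=lambda x,y:((x+.5)/4.2-.5+200,(y+.5)/4.2-.5+130)
w=lambda x,y:((x+.5)/3.5-.5+120,(y+.5)/3.5-.5+120)
a=np.radians(32);X=np.array([.998,-.061,0]);Y=np.array([.061,.998,0]);Z=np.array([0,0,1.])
n=X*np.cos(a)+Z*np.sin(a);u=-X*np.sin(a)+Z*np.cos(a)
O=np.array([.4472,-.1527,.1233])-.110*u
def rep(nm,p): d=p-O;print(nm,p,"n,y,u mm",np.array([d@n,d@Y,d@u])*1000)
for nm,a1,b1 in [("tip+y",(207,233),(363,322)),("tip-y",(297,233),(321,311)),("plate top -y",(430,346),(297,240)),("plate top +y",(57,343),(436,295)),("plate bot -y",(497,93),(241,426)),("handle far top +y",(70,537),(438,148)),("handle far top -y",(185,540),(363,125))]:
    p,e=tri([ray(W,w(*a1)),ray(S,sc(*b1))]);rep(nm+" err%.4f"%max(e),p)
# pin end +y from scene only on plane y=47+15
for yv in (.062,.060):
    o,d=ray(S,sc(393,228));t=((O+Y*yv-o)@Y)/(d@Y);rep("pin scene now",o+d*t)
    o,d=ray(S,sc(400,217));t=((O+Y*yv-o)@Y)/(d@Y);rep("pin scene before",o+d*t)
    o,d=ray(W,w(268,425));t=((O+Y*(yv-.03)-o)@Y)/(d@Y);rep("pin wrist -y",o+d*t)
```

```text
tip+y err0.0030 [ 0.4779 -0.0922  0.1064] n,y,u mm [13.931  62.2788 81.3978]
tip-y err0.0010 [ 0.4783 -0.1157  0.1059] n,y,u mm [15.1808 38.8694 79.9539]
plate top -y err0.0008 [ 0.4523 -0.1498  0.1219] n,y,u mm [  3.4956   3.2054 106.2225]
plate top +y err0.0011 [ 0.4571 -0.0604  0.1226] n,y,u mm [  3.282   92.6845 107.106 ]
plate bot -y err0.0017 [ 0.5074 -0.1528  0.0381] n,y,u mm [5.8201 3.5604 5.9159]
handle far top +y err0.0056 [ 0.4237 -0.0845  0.176 ] n,y,u mm [  4.5557  66.6358 169.3485]
handle far top -y err0.0000 [ 0.4311 -0.1179  0.1865] n,y,u mm [ 18.0857  33.7212 173.1939]
pin scene now [ 0.4474 -0.0906  0.146 ] n,y,u mm [  9.02    61.9829 131.1048]
pin scene before [ 0.4419 -0.0903  0.1494] n,y,u mm [  6.134   61.9829 136.9624]
pin wrist -y [ 0.4426 -0.1204  0.148 ] n,y,u mm [  7.5216  31.9912 134.3888]
pin scene now [ 0.4451 -0.0925  0.1442] n,y,u mm [  6.1852  59.9835 130.7497]
pin scene before [ 0.4395 -0.0921  0.1476] n,y,u mm [  3.2881  59.9835 136.6299]
pin wrist -y [ 0.4439 -0.1224  0.1527] n,y,u mm [ 11.1808  29.9917 137.64  ]
```

Jaw tip is at u ≈ 80–81 mm (home is 79) and the handle tops at about 173 mm (home is 173). The clamp is 2–3 mm from mid-plate, and the plate's edge is at y ≈ 92. I'll move clear for a last look.

```bash
python3 -m handwheel '[[[0.2,-0.8,0.5,0],[0.5,-1,0.3,0],[0.5,-1,0,0],[0.5,-1,0,0],[0.5,-1,0,0],[0.3,-0.5,0,0],[0,0,0,0]]]' 60; python3 st.py
python3 - <<'E'
from h import *
import cv2
im=vision.capture("top");cv2.imwrite("pics/t23.png",im)
cv2.imwrite("pics/t23c.png",cv2.resize(im[225:335,350:500],None,fx=5,fy=5,interpolation=cv2.INTER_CUBIC))
cv2.imwrite("pics/s23.png",vision.capture("scene"))
E
```

```text
time_s: 26.65
tcp_pos: [0.5415, -0.4282, 0.2715]
eef_rot: [167.5, 86.7, 74.9]
contact_force: [-0.5, 0.3, -0.1]
gripper_width: 0.0599
26.65 q [-24.1041  21.6389   9.4258  -3.3691 -78.3315 112.1865] p [ 0.5415 -0.4282  0.2715] jaw -92.59439418398829 87.40560581601171 toolx [ 0.0152  0.0563 -0.9983] tilt 3.3408714385693696 F [-0.4918  0.2519 -0.0669] Mo [-0.1517  0.0425 -0.0193] w 0.05992543282671573
```

View pics/t23c.png

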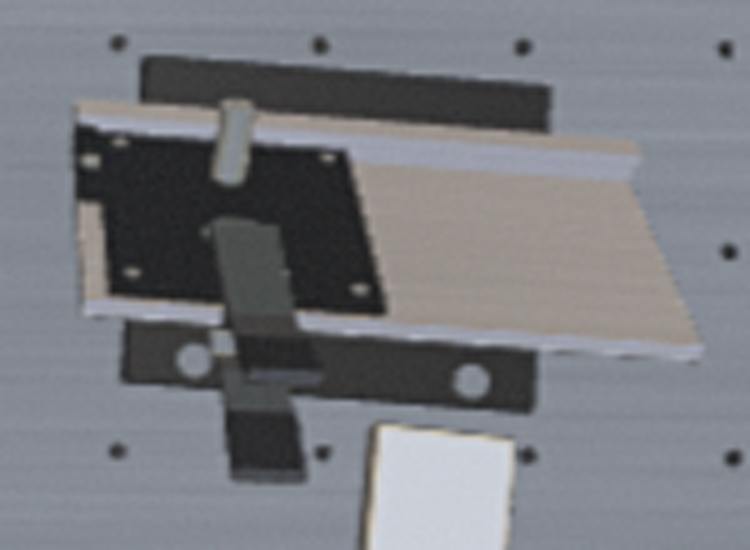

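View pics/s23.png

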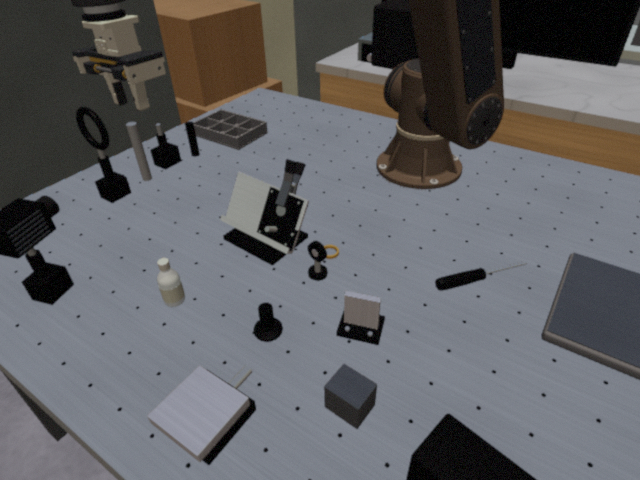

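The plate is unmoved against the stop at crop (105,200), and the clamp sits over both edges at about mid-plate. The bystanders are in place and the arm is clear, so I'm handing in.

Run:
```python
from plant import close_job
print(close_job())
```

```text
the job is handed in; nothing more can be done
None
```

The plate is home against the stop and the clamp is clipped over the plate and backplate. I handed the job in at about 27 s of the 58 s.

- **Plate:** I pinched the stub and slid the plate about 56 mm until it pushed back with 15 N. Later pictures show it at the stop, its end edge at y ≈ 92 mm of the backplate.
- **Clamp:** I squeezed it off the bracket. The tool stayed within about 4° of vertical, so I put it on part way and opened the fingers so the spring lined it up. Then I gripped the pivot pin and pushed it down-slope to a hard stop at about 44 N.
- **Last checks:**
  - The jaw tip measured 80–81 mm up the slope, against 79 mm when fully home. The handle tops measured 169–173 mm against 173 mm.
  - The pin read about 131–137 mm against 128 mm. I take most of that to be from seeing the pin's upper surface, but I did not confirm it.
  - The clamp is 2–3 mm off the plate's mid-width.
  - The bystanders I could see looked unmoved, and nothing was touching the robot.

One thing went wrong along the way. While testing whether over-reaching would tilt the tool, joint 3 touched its limit: it read 71.73° against a stated 71.71°. The wrist force jumped briefly to about 71 N. The pictures showed no contact, but that reading is slightly past the stated range.

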